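Seat the index plate on the checking fixture and close its keeper

ROBOT

A 7-joint arm with a two-finger parallel gripper is mounted at the origin on the work surface. World frame = base frame: x ahead of the robot, y to its left, z up, the work surface at z = 0. Lengths are in m, angles in rad, forces in N, time in s.
With the tool pointing down it reaches from about 0.4 to 0.85 m from the base axis. Payload 10.4 kg.
Tool frame: the origin (TCP) lies between the finger pads; the fingertips stand 22 mm ahead of it and the grasp point (between the pads) lies 3 mm ahead of it; y points along the fingers, z is the direction in which the jaws open and shut, and the axes are right-handed (so a half turn about y gives the same grasp; the last joint's range is limited). The gripper opens to 85 mm and grips with 20 to 120 N. Pads are 22 mm wide; open, the fingers measure 114 mm over their backs; the gripper's body (76 mm by 85 mm) begins 54 mm behind the grasp point. The pads swing forward as they close: fully open they stand 13 mm farther back than shut.
Start: joints at [-1.289, 0.332, -0.065, 1.46, 0.022, 1.35, -0.088], TCP at [0.188, 0.596, 0.227] pointing down, gripper open.
Joint ranges: [-2.6, 2.6], [-0.5, 2.12], [-1.47, 1.34], [0.16, 2.42], [-1.27, 4.41], [0.06, 2.06], [-2.6, 2.6]. Speed limits (rad/s): [2.22, 2.22, 2.79, 2.79, 3.14, 3.14, 3.14].

INTERFACE

Orientations are given as a unit quaternion [x, y, z, w].
In Python, from cell import telemetry, viewer, job gives the robot as it stands. The module is installed in compiled form; this text tells all that it offers.
- The arm moves only by the tool play_rows, never from a script. Its argument "deltas" is one flat list of numbers, 5 for each row, row after row: the shift along the tool's x, y, z in m, then the turn about the tool's y in rad, then the finger opening in m, from 0 to 0.0854. In form: [dx, dy, dz, yaw, jaw, dx, dy, dz, yaw, jaw, ...]. A call has 1 to 12 rows; each row is the pose to reach, as a shift and turn from the pose commanded when the call began, along the tool's axes at that moment; what a row does not reach only later rows make up. A row lasts 1/10 s, in which the tool goes at most 50 mm and 8.59 degrees, less where a joint would pass 70% of its speed; a pose out of reach is approached as far as the arm can. A call with a gripper value outside its range is refused whole. The fingers move at their own pace and stop on an object; the grip force is fixed at half the most. Time passes only in rows, so rows that repeat a pose let the fingers close. It gives the time, the measured TCP pose, the force and the opening at its end, in the units of the state.
- telemetry.get_state(): the state, without advancing time (a new reading comes with each control period).
- viewer.grab_frame(name): name is "side" or "top" or "wrist"; returns (picture, depth): 420x560x3 uint8, red, green, blue; 420x560 float32, m along the optical axis (not along the pixel's ray), 0 where there is no reading.
- viewer.calibration(name): a dict with "intrinsics" (3x3 intrinsics, pixels), "R" (3x3) and "t" (3): a world point X has camera coordinates R X + t. Camera axes: x right, y down, z forward; pixel columns grow to the right and rows downward; lengths in m; the calibration is good to about 2 mm. A picture is of the moment at which its call begins: read the wrist's pose just before it. calibration takes no time and is no camera call; for the wrist camera it gives the pose at the moment of the call.
- job.close_job(): hands the job in, once; it reports no verdict.
The state is a dict: "clock": time; "q": joint angles; "joint_vel": joint speeds; "joint_torque": joint torques, N m; "tool_pos": TCP position; "eef_rot": TCP orientation; "force": force on the tool from outside, world axes, zero at the start; "wrist_torque": the same for the moment, N m; "grip_width": finger opening in m.
Only numpy, scipy, OpenCV 4.12 (cv2) and the standard library are available. Lean on these libraries where they do the work, as an engineer would, in place of code of your own. Each camera call takes 0.05 s, during which the arm holds its last target.

TASK

Take the aluminium index plate off its wooden rest, lower it over the fixture's central shaft and onto its locating pin, feeling gently for the pin by turning the plate until the pin drops into its hole and the plate sits fully home and flat on the steel ring. Then swing the keeper right round over the plate's edge until its arm points at the shaft, and let go. Do not press or drop the plate hard on the fixture, and leave the other things on the bench where they are.

Things in the scene. Friction and masses are not known exactly. Their poses are not given: they have to be found in the camera images.
- plate: The index plate, aluminium, 0.26 to 0.42 kg: a flat slab 10 mm thick with a square hub on it, 40 mm tall in all, lying hub up on the wooden rest. Origin: on the slab's underside, on the axis of the bore; z up through the hub. The slab reaches 55 mm to +x, 45 mm to -x, 40 mm to either side in y. The bore goes right through: 17.2 mm wide in the slab, 18 mm in the hub.
- hub_top (a point): Centre of the top of the plate's hub, 40 mm above its underside. The hub is 36 x 36 mm, 30 mm tall above the slab, its sides parallel to the slab's: the place to grip it, from above.
- pin_hole (a point): Centre, at the plate's underside, of the hole for the locating pin: 9.2 mm wide, right through the slab, 36 mm from the bore's axis along the plate's +x.
- rest: Wooden block that carries the plate at the start, 110 x 100 x 15 mm, fixed to the table; origin centre of its underside.
- fixture: The checking fixture, bolted down: a grey block 34 mm tall, from 95 mm behind (-x) to 65 mm before (+x) its origin and 62 mm to either side, carrying an upright steel shaft, a flat steel ring (90 mm across) with a locating pin, and the keeper. Origin: on the table, on the shaft's axis; z up.
- shaft_tip (a point): Centre of the shaft's top, 50 mm above the seat. The shaft is 16 mm thick, its last 6 mm tapered to 10 mm.
- seat (a point): Point on the shaft axis at the height of the seat (the ring's flat top), 40 mm above the table; axes as the fixture's. Fully home, the plate's origin is here. The one pin stands on the ring 36 mm from the shaft axis, somewhere within 0.6 rad either side of the fixture's +x: its angle is not measured. It is 8 mm thick, 12 mm tall, its top edge bevelled 0.8 mm; the ring does not turn.
- pivot (a point): Point on the fixture 76 mm behind (-x) the shaft axis, 12 mm above the seat, on the upright axis about which the keeper turns, at the underside of its arm. The plate rests on the pin 12 mm above the seat unless its hole is within about 0.03 rad of the pin, when it can go down.
- keeper (a joint): Angle of the keeper, a flat steel arm, 14 mm wide, 8 mm thick, 46 mm long, passing 2 mm over a seated plate. At 0 it points along the fixture's +y, clear of the plate; the angle grows clockwise seen from above; at 1.57 it points along the fixture's +x, at the shaft, over the plate's edge. Stops at -0.35 and 1.70; stays where it is left; takes about 3 N at the knob.
- knob_top (a point): Centre of the top of the keeper's knob: black, upright, round, 12 mm thick, standing 34 mm above the arm's top (which is 20 mm above the seat), 24 mm from the pivot axis along the arm. Pinch it from above or push it sideways.
- gauge_ring: bystander: small steel ring gauge, 34 mm across, 20 mm tall, standing on the table between rest and fixture; origin centre of its underside
- vblock: bystander: dark steel V-block, 50 x 40 x 38 mm, to the right of the fixture; origin centre of its underside
- oil: bystander: small amber oil bottle, 36 mm across, 100 mm tall, beyond the fixture and the rest; origin centre of its underside
- pens: bystander: black pen pot with pens, 76 mm across, 95 mm tall (pens to 155 mm), beyond the fixture and the rest; origin centre of its underside
- driver: bystander: screwdriver, 170 mm long, lying on the table near the robot, to its right; origin on the underside
- tape: bystander: roll of tape lying flat, 60 mm across, 18 mm tall, to the left of the rest; origin centre of its underside

How it is judged:
By the outcome, as a careful person would: the job done as asked, in the order asked, and still so for the second after the job is handed in, with the robot touching nothing.
It also fails if it takes over 72 s, if anything falls off the work surface, if the arm or the gripper's body presses on something with over 40 N, if the wrist force passes 120 N, or if a joint passes its speed limit or range.

## Working session

There is one attempt and no reset: what is moved stays moved. The work goes in short steps, Python scripts to look and compute and a tool call to move; the robot and the scene stay as the last step left them, time stands still between calls to the robot, and variables do not carry over. Pictures are saved under pics/ and viewed, and the job is handed in when it is done.

Besides the shell and the picture viewer there is one more tool, called after "Call:" in YAML: its name, and indented under it one key for each argument. play_rows: Moves the arm, as the interface text tells. Its arguments: {"type":"object","properties":{"deltas":{"type":"array"}},"required":["deltas"]}

```bash
mkdir -p pics; ls; cat > h.py <<'E'
import numpy as np, cv2
from cell import telemetry, viewer, job
def snap(n,tag):
    c=viewer.calibration(n)
    p,d=viewer.grab_frame(n)
    cv2.imwrite(f'pics/{tag}.png',p[:,:,::-1]); np.savez(f'pics/{tag}.npz',p=p,d=d,K=c['intrinsics'],R=c['R'],t=c['t'])
    return p,d,c
def load(tag):
    z=np.load(f'pics/{tag}.npz'); return z['p'],z['d'],dict(intrinsics=z['K'],R=z['R'],t=z['t'])
def ray(c,u,v):
    K,R,t=map(np.asarray,(c['intrinsics'],c['R'],c['t']))
    o=-R.T@t; d=R.T@np.linalg.solve(K,np.array([u,v,1.])); return o,d
def onz(c,u,v,z):
    o,d=ray(c,u,v); return o+d*(z-o[2])/d[2]
def cloud(d,c):
    K,R,t=map(np.asarray,(c['intrinsics'],c['R'],c['t']))
    v,u=np.mgrid[:d.shape[0],:d.shape[1]]
    P=np.stack([(u-K[0,2])/K[0,0]*d,(v-K[1,2])/K[1,1]*d,d],-1)
    return (P-t)@R
def proj(c,X):
    K,R,t=map(np.asarray,(c['intrinsics'],c['R'],c['t']))
    x=K@(R@np.asarray(X)+t); return x[:2]/x[2]
E
python3 - <<'E'
from h import *
for n in ['top','side','wrist']:
    p,d,c=snap(n,n+'0'); print(n,np.round(c['R'],3).tolist(),np.round(c['t'],3),c['intrinsics'][0])
s=telemetry.get_state(); print({k:np.round(v,4).tolist() for k,v in s.items()})
E
```

```text
pics
top [[-0.001, -1.0, 0.006], [-0.985, -0.0, -0.17], [0.17, -0.006, -0.985]] [-0.013  0.535  1.328] [470.05955192   0.         271.0584532 ]
side [[0.693, -0.721, 0.009], [-0.508, -0.496, -0.704], [0.512, 0.484, -0.71]] [-0.35   0.345  0.926] [523.5820562   0.        277.6101123]
wrist [[0.3, 0.954, 0.0], [0.902, -0.284, 0.325], [0.31, -0.097, -0.946]] [-0.625 -0.041  0.381] [294.67346042   0.         280.9678433 ]
{'clock': 0.15, 'q': [-1.2886, 0.3327, -0.0647, 1.4607, 0.0216, 1.3499, -0.0885], 'joint_vel': [-0.0011, -0.002, -0.0015, -0.005, 0.0009, -0.0013, -0.0004], 'joint_torque': [0.0008, -62.5831, 0.0492, -39.1846, 0.0163, 0.0076, 0.0], 'tool_pos': [0.1875, 0.5959, 0.226], 'eef_rot': [0.6993, -0.1074, 0.1073, -0.6985], 'force': [-0.2872, 0.5394, -0.4975], 'wrist_torque': [0.001, -0.0027, -0.0072], 'grip_width': 0.0852}
```

View pics/top0.png

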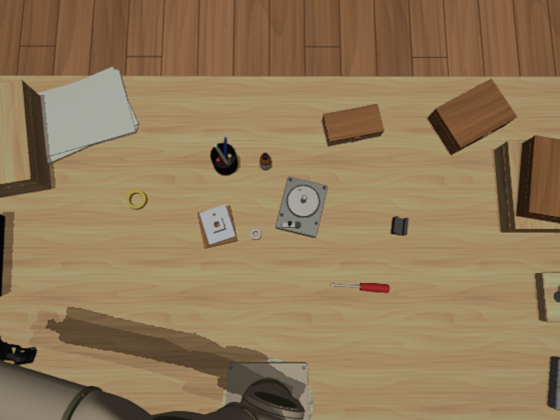

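View pics/side0.png

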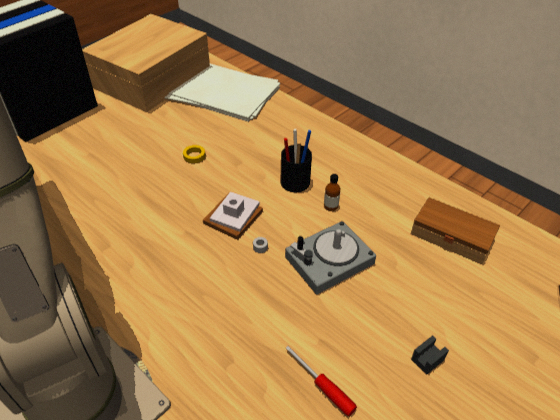

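View pics/wrist0.png

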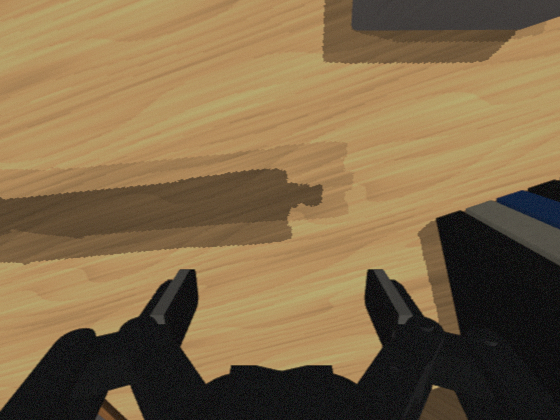

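The top view shows the plate on its rest near (217,225), the fixture shaft near (303,201), and the keeper near (290,225). I'll zoom in and measure them.

```bash
python3 - <<'E'
from h import *
p,d,c=load('top0')
im=cv2.resize(p[160:260,180:340],None,fx=5,fy=5,interpolation=cv2.INTER_CUBIC); cv2.imwrite('pics/topz.png',im[:,:,::-1])
p,d2,c2=load('side0')
im=cv2.resize(p[170:300,190:390],None,fx=4,fy=4,interpolation=cv2.INTER_CUBIC); cv2.imwrite('pics/sidez.png',im[:,:,::-1])
P=cloud(d,c)
for (u,v) in [(217,224),(303,201),(255,234),(230,235),(320,190),(290,225)]:
    print(u,v,np.round(P[v,u],4))
o=-np.array(c['R']).T@c['t'];print(o)
E
```

```text
217 224 [0.5134 0.1478 0.0156]
303 201 [ 0.5723 -0.1051  0.0699]
255 234 [0.4848 0.0348 0.0045]
230 235 [0.4787 0.1076 0.0287]
320 190 [ 0.6127 -0.1588  0.0355]
290 225 [ 0.5002 -0.0664  0.0828]
[ 0.30038105 -0.00442854  1.40013559]
```

View pics/topz.png

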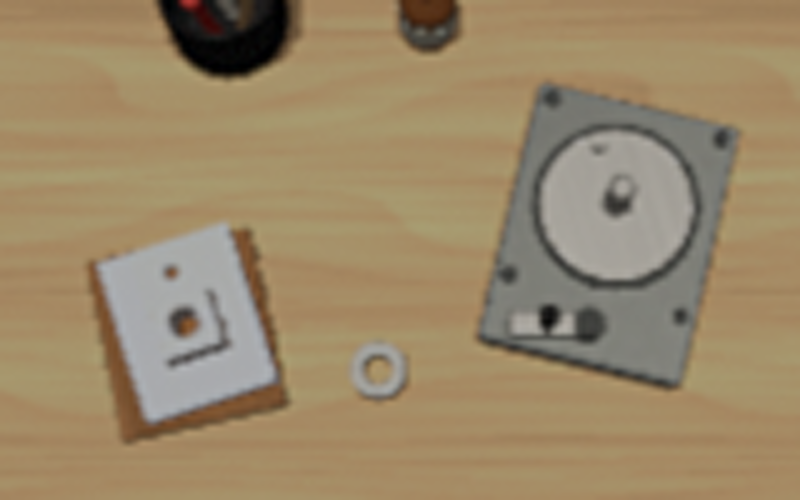

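View pics/sidez.png

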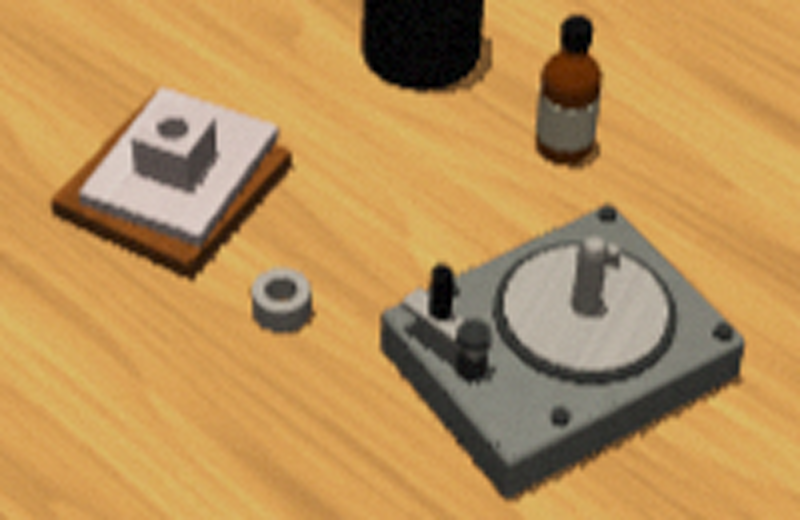

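The zoom shows the pin hole at (170,272) and the bore at (185,322) on the plate. On the fixture, the pin mark is at about (598,150) and the shaft tip at (624,187). Next are coarse poses from contours.

```bash
python3 - <<'E'
from h import *
p,d,c=load('top0')
S=4
big=cv2.resize(p,None,fx=S,fy=S,interpolation=cv2.INTER_CUBIC)
hsv=cv2.cvtColor(big,cv2.COLOR_RGB2HSV)
def full(uv): return ((np.asarray(uv)+.5)/S-.5)
def rect(mask,z,lo,hi):
    cs,_=cv2.findContours(mask,cv2.RETR_EXTERNAL,cv2.CHAIN_APPROX_NONE)
    cs=[q for q in cs if cv2.contourArea(q)>300*S*S and lo[0]<q[:,0,0].mean()/S<hi[0] and lo[1]<q[:,0,1].mean()/S<hi[1]]
    q=max(cs,key=cv2.contourArea)
    W=np.array([onz(c,*full(a),z)[:2] for a in cv2.convexHull(q)[:,0]])
    r=cv2.minAreaRect((W*1000).astype(np.float32)); b=cv2.boxPoints(r)
    return r,b
plate=((hsv[...,1]<60)&(hsv[...,2]>120)).astype(np.uint8)*255
r,b=rect(plate,0.025,(195,200),(240,250)); print('plate',r,b.round(1).tolist())
fx=((hsv[...,1]<50)).astype(np.uint8)*255
fx=cv2.morphologyEx(fx,cv2.MORPH_CLOSE,np.ones((21,21)))
r,b=rect(fx,0.034,(270,170),(335,245)); print('fixture',r,b.round(1).tolist())
for n,(u,v),z in [('bore@slab?',(185,322),.055),('pinhole',(170,272),.025),('shafttip',(624,187),.09),('pin',(598,150),.052),('knobtop',(549,312),.094)]:
    print(n,onz(c,180+(u+.5)/5-.5,160+(v+.5)/5-.5,z).round(4))
E
```

```text
plate ((512.158935546875, 147.0334930419922), (102.64607238769531, 83.17725372314453), 18.45720863342285) [[450.29998779296875, 170.1999969482422], [476.6000061035156, 91.30000305175781], [574.0, 123.80000305175781], [547.7000122070312, 202.6999969482422]]
fixture ((563.7736206054688, -102.810302734375), (121.80706787109375, 160.21377563476562), 76.17134857177734) [[471.3999938964844, -142.8000030517578], [627.0, -181.10000610351562], [656.0999755859375, -62.79999923706055], [500.5, -24.5]]
bore@slab? [0.5073 0.1446 0.055 ]
pinhole [0.542  0.1574 0.025 ]
shafttip [ 0.5798 -0.1077  0.09  ]
pin [ 0.6101 -0.0957  0.052 ]
knobtop [ 0.5071 -0.0643  0.094 ]
```

```bash
cat >> h.py <<'E'
from scipy.spatial.transform import Rotation as Ro
def wrap(a,m=np.pi): return (a+m)%(2*m)-m
def rel(pos,jaw=None,st=None):
    """deltas in tool axes to reach world pos, with jaw axis at world angle `jaw` (mod pi)"""
    s=st or telemetry.get_state(); R=Ro.from_quat(s['eef_rot']).as_matrix()
    d=R.T@(np.asarray(pos)-s['tool_pos'])
    z=R[:,2]; ja=np.arctan2(z[1],z[0])
    out=None
    if jaw is not None:
        dw=wrap(jaw-ja,np.pi/2)   # world turn wanted (about +z)
        out=dw*np.sign(R[2,1])    # tool y down -> sign -1
    print('delta',d.round(4),'yaw',None if out is None else round(out,4),'| tool',np.round(s['tool_pos'],4),'jaw ang',round(ja,4),'ydir',R[:,1].round(4),'xdir',R[:,0].round(3),'q7',round(s['q'][6],3),'F',np.round(s['force'],2),'g',round(s['grip_width'],4),'t',round(s['clock'],2))
    return d,out
E
python3 - <<'E'
from h import *
rel([.5074,.145,.2],.322+np.pi/2)
p,d,c=load('wrist0'); print(-c['R'].T@c['t'])
s=telemetry.get_state();print(s['q'])
E
```

```text
delta [ 0.4405  0.0264 -0.3341] yaw -0.6267 | tool [0.1875 0.5959 0.226 ] jaw ang 1.266 ydir [-3.e-04 -1.e-03 -1.e+00] xdir [ 0.954 -0.3    0.   ] q7 -0.089 F [-0.29  0.54 -0.5 ] g 0.0852 t 0.15
[0.10644563 0.62174347 0.37344636]
[-1.28859752  0.33269821 -0.06473929  1.46070537  0.02160745  1.34992818
 -0.0885042 ]
```

Call:
play_rows:
  deltas: [0.022, 0.0, -0.017, -0.03, 0.085, 0.06, 0.0, -0.046, -0.09, 0.085, 0.1, 0.003, -0.08, -0.15, 0.085, 0.14, 0.006, -0.11, -0.22, 0.085, 0.18, 0.009, -0.14, -0.29, 0.085, 0.22, 0.012, -0.17, -0.36, 0.085, 0.26, 0.015, -0.2, -0.42, 0.085, 0.3, 0.018, -0.23, -0.48, 0.085, 0.34, 0.021, -0.26, -0.54, 0.085, 0.38, 0.024, -0.29, -0.6, 0.085, 0.42, 0.026, -0.32, -0.627, 0.085, 0.44, 0.026, -0.334, -0.627, 0.085]

```text
clock: 1.35
tool_pos: [0.5086, 0.1411, 0.2004]
eef_rot: [0.699, 0.112, -0.112, -0.698]
force: [-0.6, 0.3, -0.4]
grip_width: 0.0846
```

```bash
python3 - <<'E'
from h import *
rel([.5074,.145,.2],.322+np.pi/2)
p,d,c=snap('wrist','w1')
rel([.5074,.145,.2],.322+np.pi/2)
E
```

```text
delta [0.0001 0.0004 0.0041] yaw -0.0031 | tool [0.5086 0.1411 0.2004] jaw ang 1.8896 ydir [ 2.0e-04 -1.2e-03 -1.0e+00] xdir [ 0.95   0.313 -0.   ] q7 1.568 F [-0.6   0.33 -0.35] g 0.0846 t 1.35
delta [-0.0007  0.0004  0.0073] yaw -0.0073 | tool [0.5103 0.1382 0.2004] jaw ang 1.8855 ydir [ 0.0012 -0.0023 -1.    ] xdir [0.951 0.31  0.   ] q7 1.57 F [-0.09 -3.89  0.78] g 0.0848 t 1.4
```

View pics/w1.png

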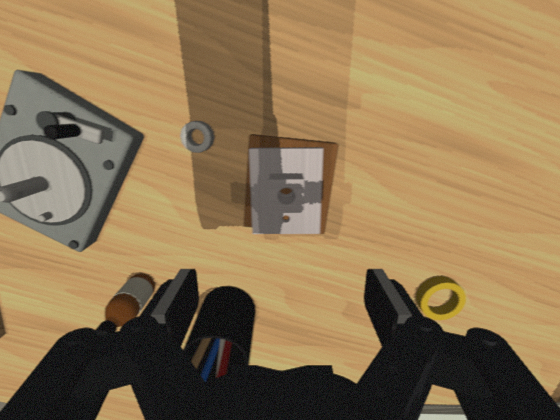

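The wrist view shows the plate centrally: bore near (286,195) and pin hole at (286,218). The fixture is at left with the pin at about (45,215). I'll zoom both.

```bash
python3 - <<'E'
from h import *
p,d,c=load('w1')
im=cv2.resize(p[60:260,0:160],None,fx=3,fy=3,interpolation=cv2.INTER_CUBIC)
im2=cv2.resize(p[120:250,230:350],None,fx=3,fy=3,interpolation=cv2.INTER_CUBIC)
o=np.zeros((600,840,3),np.uint8); o[:600,:480]=im; o[:390,480:]=im2
cv2.imwrite('pics/w1z.png',o[:,:800,::-1])
E
```

```text
(no output)
```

View pics/w1z.png

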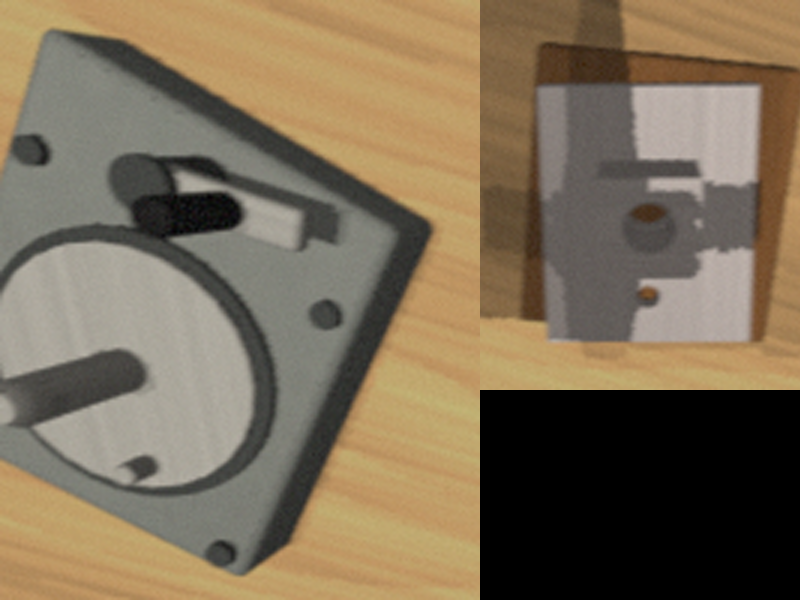

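```bash
python3 - <<'E'
from h import *
p,d,c=load('w1')
f=lambda u,v,ox,oy:((u+.5)/3-.5+ox,(v+.5)/3-.5+oy)
for n,(u,v),z in [('pintop',(126,474),.052),('pinbase',(148,467),.040),('shaftbase',(133,369),.040),('shafttip',(3,405),.09),('knobtop',(153,214),.094),('BR corner',(432,225),.034),('bcorner',(243,573),.034),('TL',(53,32),.034)]:
    print(n,onz(c,*f(u,v,0,60),z).round(4))
Q=[]
for n,(u,v),z in [('TL',(58,86),.025),('TR',(281,86),.025),('BR',(271,342),.025),('BL',(67,342),.025),('hole',(168,297),.025),('boretop',(168,226),.055)]:
    X=onz(c,*f(u,v,230,120),z);Q.append(X); print(n,X.round(4))
Q=np.array(Q)
print('edges',np.linalg.norm(np.diff(Q[:5],axis=0),axis=1).round(4)); 
for a,b in [(0,3),(1,2),(5,4)]:
    e=Q[b]-Q[a]; print('yaw',np.arctan2(e[1],e[0]).round(4))
print('ctr',Q[:4].mean(0))
E
```

```text
pintop [ 0.6126 -0.0933  0.052 ]
pinbase [ 0.6147 -0.0942  0.04  ]
shaftbase [ 0.578  -0.1018  0.04  ]
shafttip [ 0.5775 -0.1032  0.09  ]
knobtop [ 0.5045 -0.0613  0.094 ]
BR corner [ 0.4962 -0.0114  0.034 ]
bcorner [ 0.6523 -0.0596  0.034 ]
TL [ 0.4742 -0.1377  0.034 ]
TL [0.4768 0.0954 0.025 ]
TR [0.4517 0.1717 0.025 ]
BR [0.5467 0.2038 0.025 ]
BL [0.572  0.1268 0.025 ]
hole [0.5414 0.1589 0.025 ]
boretop [0.5061 0.1465 0.055 ]
edges [0.0803 0.1003 0.081  0.0443]
yaw 0.3189
yaw 0.3258
yaw 0.3363
ctr [0.51180863 0.14942939 0.025     ]
```

Slab edge lengths come out at 80/100/81 mm, which matches the given sizes, with yaw about 0.322. Before gripping I'll take one close look at the fixture to get the shaft and pin angle, since the plate will hide them later.

```bash
python3 - <<'E'
from h import *
rel([.607,-.111,.18],-.241+np.pi/2)
E
```

```text
delta [ 0.0148  0.0211 -0.2669] yaw 0.5557 | tool [0.5103 0.1382 0.2004] jaw ang 1.8855 ydir [ 0.0012 -0.0023 -1.    ] xdir [0.951 0.31  0.   ] q7 1.57 F [-0.09 -3.89  0.78] g 0.0848 t 1.4
```

Call:
play_rows:
  deltas: [0.001, 0.0, -0.02, 0.06, 0.085, 0.003, 0.002, -0.06, 0.14, 0.085, 0.005, 0.005, -0.1, 0.22, 0.085, 0.008, 0.009, -0.14, 0.31, 0.085, 0.01, 0.012, -0.18, 0.4, 0.085, 0.012, 0.016, -0.22, 0.48, 0.085, 0.014, 0.02, -0.25, 0.53, 0.085, 0.016, 0.021, -0.268, 0.556, 0.085, 0.016, 0.021, -0.27, 0.556, 0.085, 0.016, 0.021, -0.27, 0.556, 0.085, 0.016, 0.021, -0.27, 0.556, 0.085]

```text
clock: 2.5
tool_pos: [0.6077, -0.1034, 0.1797]
eef_rot: [-0.702, 0.082, -0.082, 0.703]
force: [-0.1, 0.4, -0.1]
grip_width: 0.0852
```

```bash
python3 - <<'E'
from h import *
rel([.607,-.111,.18],-.241+np.pi/2)
p,d,c=snap('wrist','w2')
rel([.507,.1465,.12],.322+np.pi/2)
im=cv2.resize(p[80:330,120:420],None,fx=2.4,fy=2.4,interpolation=cv2.INTER_CUBIC)
cv2.imwrite('pics/w2z.png',im[:,:,::-1])
E
```

```text
delta [ 0.0011 -0.0003 -0.0076] yaw 0.0098 | tool [ 0.6077 -0.1034  0.1797] jaw ang 1.3396 ydir [-0.      0.0012 -1.    ] xdir [ 0.973 -0.229 -0.   ] q7 1.58 F [-0.07  0.39 -0.1 ] g 0.0852 t 2.5
delta [-0.1553  0.06    0.2202] yaw -0.5531 | tool [ 0.6077 -0.1035  0.1798] jaw ang 1.3397 ydir [ 2.0e-04  1.1e-03 -1.0e+00] xdir [ 0.973 -0.229 -0.   ] q7 1.581 F [ 0.04  0.75 -0.22] g 0.085 t 2.55
```

View pics/w2z.png

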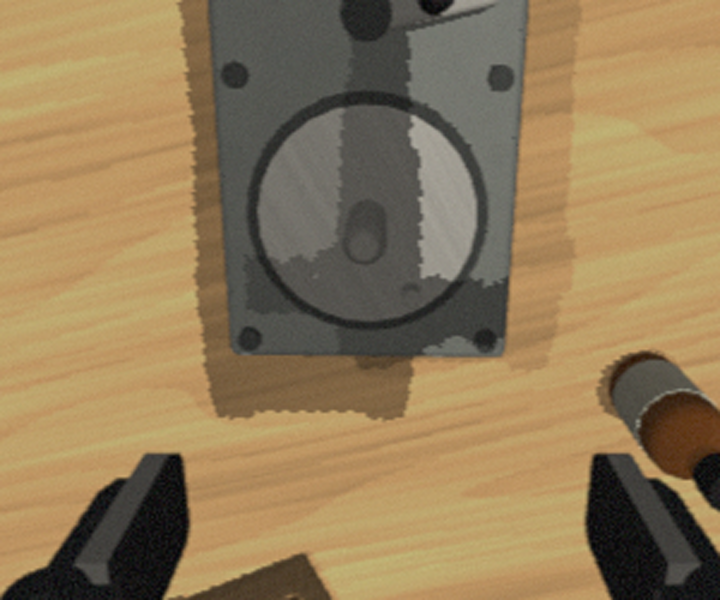

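The pin appears at about (411,289) in the zoomed view, the ring ellipse is centred near (368,210), and everything is in the robot's shadow. I'll brighten it and use depth.

```bash
python3 - <<'E'
from h import *
p,d,c=load('w2')
cr=p[180:222,255:325]
im=cv2.resize(cv2.convertScaleAbs(cr,alpha=2.2),None,fx=11,fy=11,interpolation=cv2.INTER_CUBIC)
cv2.imwrite('pics/w2p.png',im[:,:,::-1])
P=cloud(d,c)
z=P[...,2]
m=(z>.036)&(z<.046)&(abs(P[...,0]-.578)<.06)&(abs(P[...,1]+.104)<.06)
print('ring z med',np.median(z[m]))
for lo,hi,n in [(.047,.06,'pin')]:
    k=(z>lo)&(z<hi)&(abs(P[...,0]-.613)<.012)&(abs(P[...,1]+.094)<.02)
    vv,uu=np.nonzero(k); print(n,k.sum(),P[k].mean(0) if k.any() else '',uu.mean(),vv.mean())
k=(z>.07)&(abs(P[...,0]-.585)<.03)&(abs(P[...,1]+.104)<.03)
print('shaft top',P[k&(z>.086)].mean(0))
# ring outline: gray dark border
g=cv2.cvtColor(p,cv2.COLOR_RGB2GRAY)
mm=(m).astype(np.uint8)*255
cs,_=cv2.findContours(mm,cv2.RETR_EXTERNAL,cv2.CHAIN_APPROX_NONE)
q=max(cs,key=cv2.contourArea); 
W=np.array([onz(c,*a,.04)[:2]*1000 for a in q[:,0].astype(float)],np.float32)
print('ring', cv2.fitEllipse(W), cv2.minEnclosingCircle(W))
E
```

```text
ring z med 0.03996222676765766
pin 58 [ 0.6124795  -0.09417787  0.05156722] 290.4310344827586 203.58620689655172
shaft top [ 0.59164155 -0.10490072  0.2664289 ]
ring ((578.1314697265625, -104.3723373413086), (97.70279693603516, 97.81420135498047), 105.82734680175781) ((577.7509765625, -104.26273345947266), 49.7847900390625)
```

View pics/w2p.png

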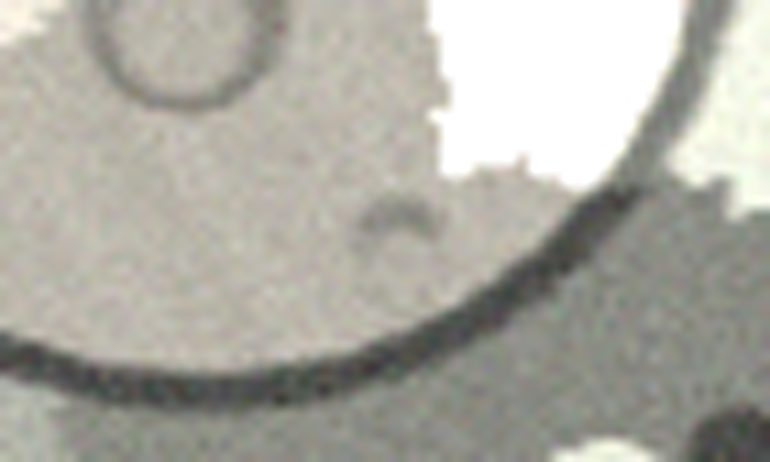

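```bash
python3 - <<'E'
from h import *
p,d,c=load('w2'); P=cloud(d,c); z=P[...,2]
k=(z>.0865)&(z<.093)&(abs(P[...,0]-.578)<.02)&(abs(P[...,1]+.104)<.02)
print(k.sum(),P[k].mean(0),np.ptp(P[k],0))
k=(z>.049)&(z<.06)&(abs(P[...,0]-.613)<.012)&(abs(P[...,1]+.094)<.02)
print(k.sum(),P[k].mean(0),np.ptp(P[k],0))
rel([.507,.1465,.12],.322+np.pi/2)
E
```

```text
200 [ 0.57808377 -0.10444261  0.08922392] [0.01360694 0.0144037  0.00550931]
55 [ 0.61263855 -0.09412265  0.05175974] [0.00726019 0.00757908 0.00368202]
delta [-0.1553  0.06    0.2202] yaw -0.5531 | tool [ 0.6077 -0.1035  0.1798] jaw ang 1.3397 ydir [ 2.0e-04  1.1e-03 -1.0e+00] xdir [ 0.973 -0.229 -0.   ] q7 1.581 F [ 0.04  0.75 -0.22] g 0.085 t 2.55
```

The shaft and pin measurements agree: shaft at (0.5781, -0.1044), pin radius 36 mm, and pin world angle about 0.29. I'm going to the plate now.

Call:
play_rows:
  deltas: [-0.01, 0.0, 0.014, -0.05, 0.085, -0.034, 0.0, 0.048, -0.12, 0.085, -0.06, 0.0, 0.085, -0.21, 0.085, -0.085, 0.0, 0.12, -0.3, 0.085, -0.11, 0.01, 0.155, -0.39, 0.085, -0.135, 0.025, 0.19, -0.48, 0.085, -0.15, 0.04, 0.212, -0.54, 0.085, -0.155, 0.055, 0.22, -0.553, 0.085, -0.155, 0.06, 0.22, -0.553, 0.085, -0.155, 0.06, 0.22, -0.553, 0.085, -0.155, 0.06, 0.22, -0.553, 0.085]

```text
clock: 3.65
tool_pos: [0.5083, 0.1439, 0.1204]
eef_rot: [-0.698, -0.112, 0.112, 0.698]
force: [-0.3, -0.3, 0.4]
grip_width: 0.0851
```

```bash
python3 - <<'E'
from h import *
p,d,c=snap('wrist','w3')
P=cloud(d,c); z=P[...,2]
near=(abs(P[...,0]-.51)<.08)&(abs(P[...,1]-.147)<.08)
k=near&(z>.020)&(z<.030)
W=P[k][:,:2]*1000; r=cv2.minAreaRect(W.astype(np.float32)); print('slab',r,np.median(z[k]))
k=near&(z>.05)&(z<.060)
W=P[k][:,:2]*1000; r=cv2.minAreaRect(W.astype(np.float32)); print('hub',r,np.median(z[k]),k.sum())
rel([.507,.1465,.052],.322+np.pi/2)
E
```

```text
slab ((511.1817321777344, 149.13168334960938), (100.47714233398438, 80.32260131835938), 18.491209030151367) 0.02526861485604181
hub ((506.28857421875, 147.4178924560547), (36.30545425415039, 36.11613464355469), 18.511154174804688) 0.05518693654212263 1745
delta [-0.0007  0.0685  0.003 ] yaw -0.0039 | tool [0.5085 0.1438 0.1205] jaw ang 1.8889 ydir [ 1.3e-03  4.0e-04 -1.0e+00] xdir [0.95  0.313 0.001] q7 1.587 F [0.95 0.02 0.35] g 0.0851 t 3.7
```

View pics/w3.png

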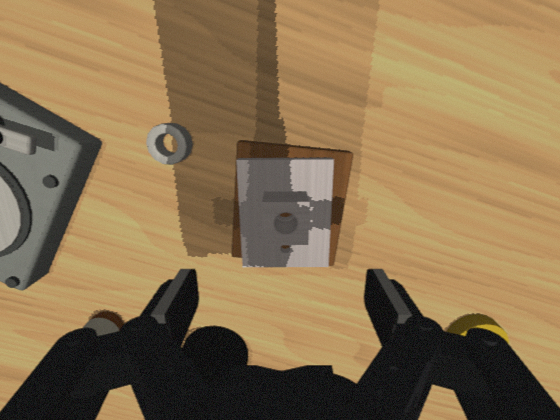

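The slab measures 100.5x80.3 mm and the hub 36.3x36.1 mm with centres agreeing, so the bore is at (0.5064, 0.1475) with yaw 0.323. I'm descending around the hub with the jaws open.

Call:
play_rows:
  deltas: [-0.001, 0.005, 0.002, -0.004, 0.085, -0.001, 0.02, 0.004, -0.004, 0.085, -0.001, 0.035, 0.004, -0.004, 0.085, -0.001, 0.05, 0.004, -0.004, 0.085, -0.001, 0.06, 0.004, -0.004, 0.085, -0.001, 0.066, 0.004, -0.004, 0.085, -0.001, 0.068, 0.004, -0.004, 0.085, -0.001, 0.068, 0.004, -0.004, 0.085]

```text
clock: 4.5
tool_pos: [0.5059, 0.1479, 0.0518]
eef_rot: [-0.698, -0.114, 0.114, 0.698]
force: [-0.1, 0.3, 0.1]
grip_width: 0.0852
```

```bash
python3 - <<'E'
from h import *
rel([.5064,.1475,.052],.323+np.pi/2)
E
```

```text
delta [ 0.0004 -0.0002 -0.0006] yaw 0.0001 | tool [0.5059 0.1479 0.0518] jaw ang 1.8939 ydir [ 2.e-04  1.e-04 -1.e+00] xdir [0.948 0.317 0.   ] q7 1.61 F [-0.06  0.29  0.13] g 0.0852 t 4.5
```

Call:
play_rows:
  deltas: [0, 0, -0.0005, 0, 0.05, 0, 0, -0.0005, 0, 0.04, 0, 0, -0.0005, 0, 0.03, 0, 0, -0.0005, 0, 0.025, 0, 0, -0.0005, 0, 0.025, 0, 0, -0.0005, 0, 0.025, 0, 0, -0.0005, 0, 0.025, 0, 0, -0.0005, 0, 0.025]

```text
clock: 5.3
tool_pos: [0.5059, 0.1475, 0.0516]
eef_rot: [-0.698, -0.114, 0.114, 0.698]
force: [0.1, -0.2, 0.0]
grip_width: 0.0251
```

```bash
python3 - <<'E'
from h import *
rel([.5064,.1475,.14],.323+np.pi/2)
E
```

```text
delta [ 0.0005 -0.0884 -0.0002] yaw 0.0003 | tool [0.5059 0.1475 0.0516] jaw ang 1.8941 ydir [-0.e+00  1.e-04 -1.e+00] xdir [0.948 0.318 0.   ] q7 1.611 F [ 0.08 -0.22  0.01] g 0.0251 t 5.3
```

The gripper closed to 25 mm with no hub in it, although the hub is 36 mm wide. I'll look.

```bash
python3 - <<'E'
from h import *
p,d,c=snap('wrist','w4'); p2,d2,c2=snap('side','s4')
im=cv2.resize(p2[150:290,170:330],None,fx=4,fy=4,interpolation=cv2.INTER_CUBIC)
o=np.zeros((600,800,3),np.uint8); o[:560,:640]=im; cv2.imwrite('pics/s4z.png',o[:,:,::-1])
E
```

```text
(no output)
```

View pics/w4.png

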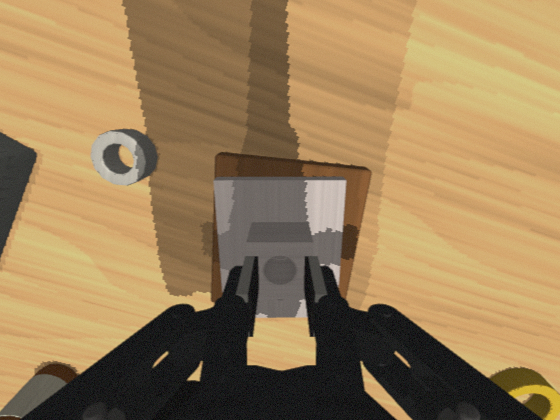

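View pics/s4z.png

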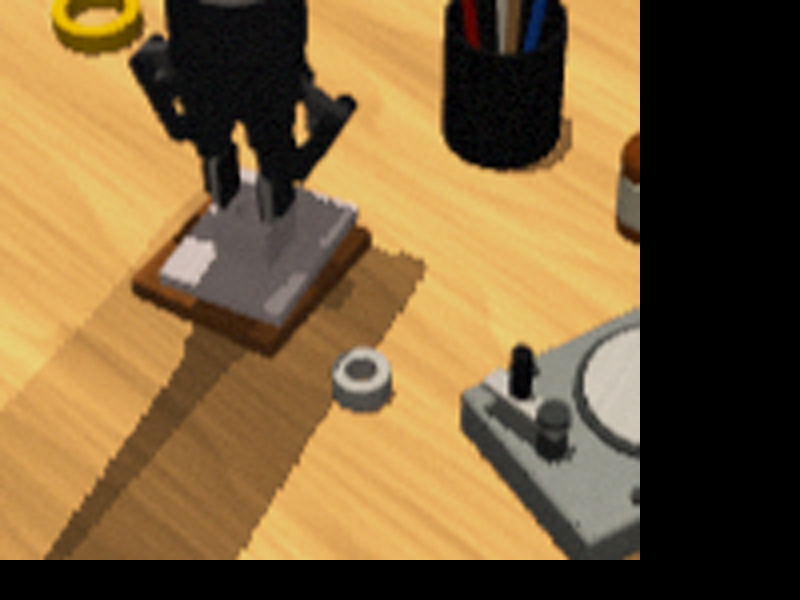

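```bash
python3 - <<'E'
from h import *
p,d,c=load('w4')
P=cloud(d,c)
for v in (230,250,262,275,290,305,315,330):
    print(v,[tuple(np.round(P[v,u]*1000).astype(int)) for u in (235,243,248,254,262,270,280,290,300,306,312,318,326)])
o=cv2.resize(p[200:350,200:360],None,fx=4,fy=4,interpolation=cv2.INTER_CUBIC)
cv2.imwrite('pics/w4z.png',cv2.convertScaleAbs(o[:,:,::-1],alpha=2))
E
```

```text
230 [(np.int64(503), np.int64(117), np.int64(27)), (np.int64(502), np.int64(122), np.int64(26)), (np.int64(501), np.int64(125), np.int64(25)), (np.int64(494), np.int64(128), np.int64(39)), (np.int64(492), np.int64(132), np.int64(40)), (np.int64(491), np.int64(137), np.int64(39)), (np.int64(490), np.int64(143), np.int64(38)), (np.int64(487), np.int64(148), np.int64(39)), (np.int64(486), np.int64(154), np.int64(39)), (np.int64(484), np.int64(157), np.int64(40)), (np.int64(488), np.int64(164), np.int64(25)), (np.int64(487), np.int64(167), np.int64(25)), (np.int64(485), np.int64(172), np.int64(26))]
250 [(np.int64(517), np.int64(121), np.int64(27)), (np.int64(516), np.int64(126), np.int64(24)), (np.int64(499), np.int64(127), np.int64(55)), (np.int64(498), np.int64(131), np.int64(55)), (np.int64(497), np.int64(135), np.int64(55)), (np.int64(495), np.int64(139), np.int64(56)), (np.int64(494), np.int64(144), np.int64(55)), (np.int64(492), np.int64(149), np.int64(56)), (np.int64(490), np.int64(154), np.int64(55)), (np.int64(489), np.int64(157), np.int64(55)), (np.int64(488), np.int64(160), n
[... 3029 characters left out ...]
95)), (np.int64(490), np.int64(157), np.int64(108)), (np.int64(488), np.int64(160), np.int64(109))]
330 [(np.int64(493), np.int64(129), np.int64(122)), (np.int64(493), np.int64(131), np.int64(122)), (np.int64(516), np.int64(137), np.int64(95)), (np.int64(596), np.int64(155), np.int64(1)), (np.int64(595), np.int64(162), np.int64(0)), (np.int64(592), np.int64(168), np.int64(1)), (np.int64(590), np.int64(176), np.int64(0)), (np.int64(588), np.int64(184), np.int64(-1)), (np.int64(585), np.int64(192), np.int64(0)), (np.int64(583), np.int64(196), np.int64(1)), (np.int64(508), np.int64(163), np.int64(94)), (np.int64(485), np.int64(154), np.int64(122)), (np.int64(485), np.int64(157), np.int64(121))]
```

View pics/w4z.png

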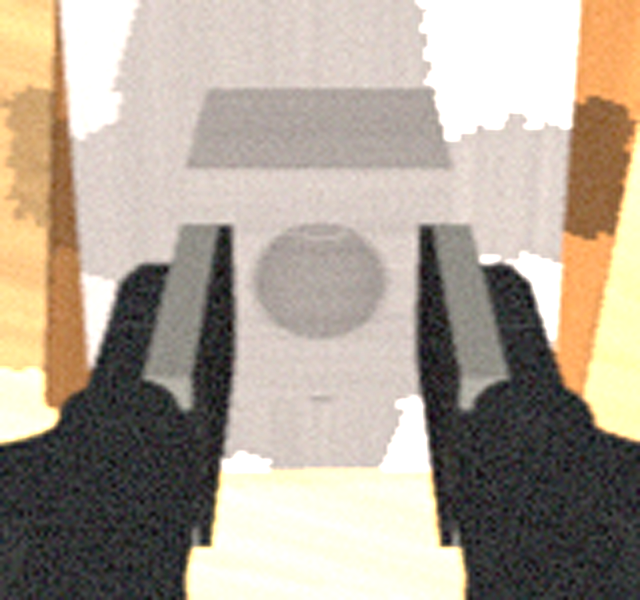

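The depth shows the fingertips at about z 0.06, above the hub top at 0.055, so they closed over it. The reported TCP height is inconsistent with the stated fingertip offset. I'll measure the tip height precisely across the frames I have.

```bash
python3 - <<'E'
from h import *
for tag,cols,rows,tz in [('w4',(249,251,312,314),range(254,268,1),.0516),('w3',(185,192,372,380),range(264,290,2),.1205),('w2',(185,192,372,380),range(264,290,2),.1798),('wrist0',(185,192,372,380),range(264,290,2),.226)]:
    p,d,c=load(tag); P=cloud(d,c); print(tag,'cam above tcp',(-c['R'].T@c['t'])[2]-tz)
    for u in cols: print(u,[(v,*(np.round(P[v,u]*1000).astype(int).tolist())) for v in rows][:9])
p,d,c=load('s4'); P=cloud(d,c)
# side zoom region: fingertips near zoom (265,215)->(170+66,150+54)
for v in range(195,208): print(v,[tuple(np.round(P[v,u]*1000).astype(int).tolist()) for u in (224,234,238)])
E
```

```text
w4 cam above tcp 0.14754071368889304
249 [(254, 502, 129, 55), (255, 501, 129, 56), (256, 500, 129, 60), (257, 500, 129, 61), (258, 500, 129, 63), (259, 500, 129, 64), (260, 500, 129, 65), (261, 499, 129, 67), (262, 499, 129, 67)]
251 [(254, 501, 130, 56), (255, 502, 130, 55), (256, 500, 130, 60), (257, 500, 130, 61), (258, 500, 130, 62), (259, 499, 130, 64), (260, 499, 130, 65), (261, 499, 130, 66), (262, 499, 130, 68)]
312 [(254, 504, 170, 25), (255, 505, 170, 25), (256, 490, 160, 60), (257, 489, 160, 63), (258, 489, 160, 64), (259, 490, 160, 64), (260, 489, 160, 65), (261, 490, 160, 65), (262, 489, 159, 67)]
314 [(254, 504, 171, 25), (255, 505, 171, 25), (256, 489, 161, 60), (257, 489, 161, 62), (258, 489, 161, 63), (259, 489, 161, 64), (260, 489, 161, 64), (261, 489, 160, 67), (262, 489, 160, 68)]
w3 cam above tcp 0.14735590424080797
185 [(264, 601, 72, 0), (266, 604, 72, 0), (268, 605, 73, 1), (270, 512, 97, 142), (272, 512, 98, 145), (274, 511, 98, 147), (276, 511, 99, 148), (278, 510, 99, 151), (280, 510, 100, 152)]
192 [(264, 599, 79, 0), (266, 601, 79, 1), (268, 604, 80, 0),
[... 2193 characters left out ...]
 643, 258)]
195 [(492, 158, 80), (498, 131, 93), (502, 121, 97)]
196 [(491, 157, 78), (499, 132, 89), (507, 128, 87)]
197 [(492, 159, 73), (497, 130, 89), (505, 126, 86)]
198 [(490, 157, 73), (497, 130, 85), (507, 128, 80)]
199 [(490, 158, 69), (514, 150, 57), (505, 126, 80)]
200 [(492, 160, 63), (516, 153, 51), (504, 125, 78)]
201 [(491, 159, 61), (514, 151, 51), (506, 127, 73)]
202 [(512, 186, 25), (515, 152, 46), (504, 125, 71)]
203 [(490, 159, 55), (516, 154, 40), (508, 130, 63)]
204 [(489, 158, 53), (514, 152, 40), (506, 128, 62)]
205 [(486, 154, 55), (502, 138, 55), (505, 128, 59)]
206 [(486, 155, 51), (500, 135, 55), (506, 129, 55)]
207 [(484, 153, 51), (496, 131, 57), (505, 127, 54)]
```

Both cameras agree that the fingertips sit about 8.5 mm above the reported TCP at 25 mm opening, and 22 mm above it when open. That is 30 mm off the stated geometry, while the horizontal position agrees. So I need TCP z ≈ 0.020 to have the tips near 0.030. I'll open, then lower another 31.5 mm.

Call:
play_rows:
  deltas: [0, 0, 0, 0, 0.085, 0, 0, 0, 0, 0.085, 0, 0, 0, 0, 0.085, 0, 0, 0, 0, 0.085, 0, 0.005, 0, 0, 0.085, 0, 0.015, 0, 0, 0.085, 0, 0.025, 0, 0, 0.085, 0, 0.031, 0, 0, 0.085, 0, 0.0315, 0, 0, 0.085, 0, 0.0315, 0, 0, 0.085]

```text
clock: 6.4
tool_pos: [0.5058, 0.1474, 0.0198]
eef_rot: [0.698, 0.114, -0.114, -0.698]
force: [0.5, 0.3, -0.1]
grip_width: 0.0852
```

```bash
python3 - <<'E'
from h import *
rel([.5064,.1475,.020],.323+np.pi/2)
p,d,c=snap('wrist','w5'); P=cloud(d,c); z=P[...,2]
near=(abs(P[...,0]-.505)<.03)&(abs(P[...,1]-.147)<.03)
k=near&(z>.052)&(z<.058); W=P[k][:,:2]*1000; print(cv2.minAreaRect(W.astype(np.float32)))
for u in (188,376): print([(v,*(np.round(P[v,u]*1000).astype(int).tolist())) for v in range(268,280,2)])
E
```

```text
delta [ 0.0006 -0.0002 -0.0001] yaw 0.0001 | tool [0.5058 0.1474 0.0198] jaw ang 1.8939 ydir [-4.e-04 -2.e-04 -1.e+00] xdir [ 0.948  0.318 -0.   ] q7 1.626 F [ 0.52  0.27 -0.09] g 0.0852 t 6.4
((506.3567810058594, 147.40411376953125), (37.589176177978516, 36.098243713378906), 18.805761337280273)
[(268, 536, 95, 0), (270, 509, 102, 43), (272, 508, 103, 45), (274, 508, 103, 47), (276, 507, 104, 49), (278, 509, 104, 49)]
[(268, 498, 210, 0), (270, 480, 188, 43), (272, 480, 187, 45), (274, 480, 187, 47), (276, 480, 186, 49), (278, 481, 186, 50)]
```

View pics/w5.png

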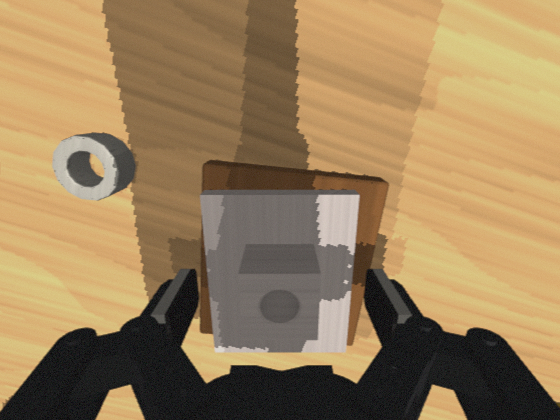

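The tips are at z 0.042, straddling the hub between its top at 0.055 and the slab at 0.025. Closing.

Call:
play_rows:
  deltas: [0, 0, 0, 0, 0.06, 0, 0, 0, 0, 0.045, 0, 0, 0, 0, 0.035, 0, 0, 0, 0, 0.02, 0, 0, 0, 0, 0.02, 0, 0, 0, 0, 0.02, 0, 0, 0, 0, 0.02]

```text
clock: 7.15
tool_pos: [0.5062, 0.1476, 0.0205]
eef_rot: [-0.698, -0.114, 0.113, 0.698]
force: [-0.6, -0.6, 6.0]
grip_width: 0.0351
```

```bash
python3 - <<'E'
from h import *
rel([.5064,.1475,.14],.323+np.pi/2)
E
```

```text
delta [ 2.000e-04 -1.195e-01 -1.000e-04] yaw 0.0002 | tool [0.5062 0.1476 0.0205] jaw ang 1.8939 ydir [ 7.e-04  4.e-04 -1.e+00] xdir [0.948 0.318 0.001] q7 1.626 F [-0.6  -0.56  6.05] g 0.0351 t 7.15
```

Gripped at 35 mm. Lifting straight up.

Call:
play_rows:
  deltas: [0, -0.004, 0, 0, 0.02, 0, -0.015, 0, 0, 0.02, 0, -0.03, 0, 0, 0.02, 0, -0.05, 0, 0, 0.02, 0, -0.07, 0, 0, 0.02, 0, -0.088, 0, 0, 0.02, 0, -0.098, 0, 0, 0.02, 0, -0.1, 0, 0, 0.02, 0, -0.1, 0, 0, 0.02]

```text
clock: 8.05
tool_pos: [0.5056, 0.1474, 0.1199]
eef_rot: [-0.698, -0.114, 0.114, 0.698]
force: [0.3, -0.7, -3.7]
grip_width: 0.035
```

```bash
python3 - <<'E'
from h import *
rel([.5781,-.1044,.14],.29+np.pi/2)
p,d,c=snap('wrist','w6'); P=cloud(d,c); z=P[...,2]
s=telemetry.get_state()
near=(abs(P[...,0]-.507)<.08)&(abs(P[...,1]-.147)<.08)
print(np.histogram(z[near],bins=np.arange(0,.2,.01)))
E
```

```text
delta [-0.0113 -0.0202 -0.2618] yaw 0.0332 | tool [0.5056 0.1474 0.1199] jaw ang 1.894 ydir [-3.e-04  0.e+00 -1.e+00] xdir [ 0.948  0.318 -0.   ] q7 1.583 F [ 0.26 -0.71 -3.66] g 0.035 t 8.05
(array([ 6014,  4676,     0,     0,     0,     0,     0,     0,     0,
           0,     0,   418, 11321,  1268,  1784,  5561,  1293,  3376,
        6295]), array([0.  , 0.01, 0.02, 0.03, 0.04, 0.05, 0.06, 0.07, 0.08, 0.09, 0.1 ,
       0.11, 0.12, 0.13, 0.14, 0.15, 0.16, 0.17, 0.18, 0.19]))
```

View pics/w6.png

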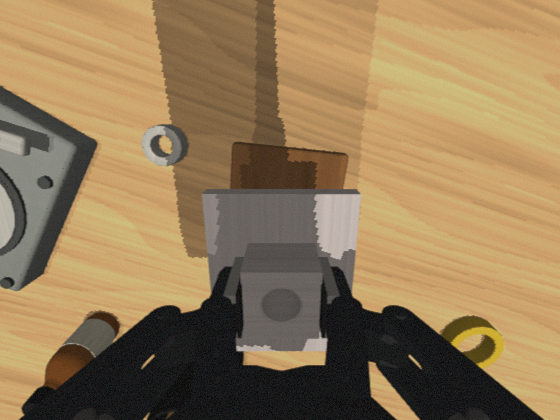

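The plate is lifted with a load of about 3.7 N. Next I measure its bore offset, yaw and tilt relative to the tool.

```bash
cat >> h.py <<'E'
def platemeas(tag,x0,y0,zslab,verbose=True):
    p,d,c=load(tag); P=cloud(d,c); z=P[...,2]
    g=p.astype(int).sum(2)>90
    near=(abs(P[...,0]-x0)<.075)&(abs(P[...,1]-y0)<.075)
    k=near&g&(abs(z-zslab)<.004)
    A=np.c_[P[k][:,:2]-[x0,y0],np.ones(k.sum())]; co,*_=np.linalg.lstsq(A,P[k][:,2],rcond=None)
    k2=near&g&(abs(z-zslab-.030)<.004)
    n,lab,st,ce=cv2.connectedComponentsWithStats(k2.astype(np.uint8)); i=1+np.argmax(st[1:,4]); k2=lab==i
    A2=np.c_[P[k2][:,:2]-[x0,y0],np.ones(k2.sum())]; co2,*_=np.linalg.lstsq(A2,P[k2][:,2],rcond=None)
    print('slab plane tilt',co.round(4),'n',k.sum(),'hub plane',co2.round(4),'n',k2.sum())
    print('slab rect',cv2.minAreaRect((P[k][:,:2]*1000).astype(np.float32)))
    print('hub rect',cv2.minAreaRect((P[k2][:,:2]*1000).astype(np.float32)))
    vv,uu=np.nonzero(k2); print('hub px',uu.min(),uu.max(),vv.min(),vv.max())
    return P
E
python3 - <<'E'
from h import *
platemeas('w6',.507,.1475,.1255)
p,d,c=load('w6')
im=cv2.convertScaleAbs(cv2.resize(p[180:360,190:370],None,fx=3.3,fy=3.3,interpolation=cv2.INTER_CUBIC),alpha=1.8); cv2.imwrite('pics/w6z.png',im[:,:,::-1])
E
```

```text
slab plane tilt [0.     0.0017 0.1246] n 11154 hub plane [-0.0009  0.005   0.1545] n 4936
slab rect ((510.70452880859375, 149.89207458496094), (101.19498443603516, 80.38218688964844), 18.442174911499023)
hub rect ((505.7104187011719, 148.35386657714844), (37.83868408203125, 51.93037414550781), 18.50834083557129)
hub px 224 340 267 338
```

View pics/w6z.png

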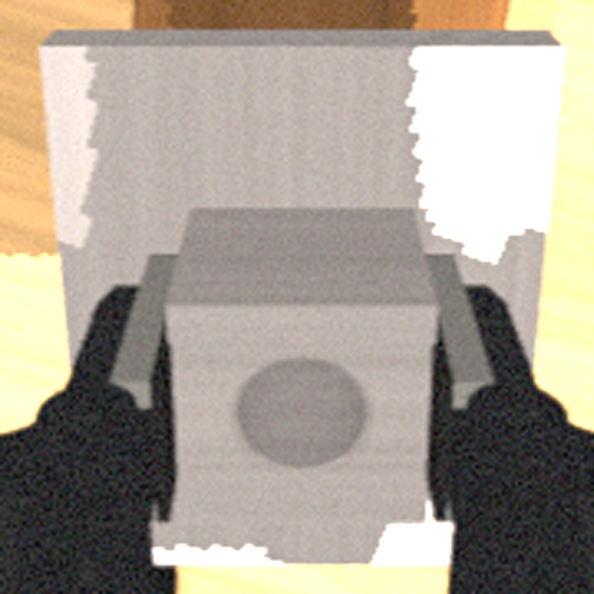

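```bash
python3 - <<'E'
from h import *
rel([.5775,-.1055,.120],.29+np.pi/2)
E
```

```text
delta [-0.0119 -0.0006 -0.2627] yaw 0.0333 | tool [0.5054 0.1473 0.1194] jaw ang 1.8941 ydir [-1.e-03 -4.e-04 -1.e+00] xdir [ 0.948  0.318 -0.001] q7 1.584 F [-0.05  0.02 -4.44] g 0.0352 t 8.1
```

Call:
play_rows:
  deltas: [0, -0.001, -0.008, 0, 0.02, -0.001, -0.001, -0.03, 0.005, 0.02, -0.003, -0.001, -0.06, 0.01, 0.02, -0.004, -0.001, -0.095, 0.015, 0.02, -0.006, -0.001, -0.13, 0.02, 0.02, -0.008, -0.001, -0.165, 0.025, 0.02, -0.01, -0.001, -0.2, 0.03, 0.02, -0.011, -0.001, -0.23, 0.033, 0.02, -0.012, -0.001, -0.25, 0.033, 0.02, -0.012, -0.001, -0.26, 0.033, 0.02, -0.012, -0.001, -0.2627, 0.033, 0.02, -0.012, -0.001, -0.2627, 0.033, 0.02]

```text
clock: 9.3
tool_pos: [0.5777, -0.1049, 0.1207]
eef_rot: [-0.699, -0.102, 0.103, 0.7]
force: [0.1, 0.6, -3.5]
grip_width: 0.0352
```

```bash
python3 - <<'E'
from h import *
rel([.5775,-.1055,.110],.29+np.pi/2)
p,d,c=snap('wrist','w7'); snap('side','s7')
rel([.5775,-.1055,.110],.29+np.pi/2)
p2=load('s7')[0]
o=np.zeros((600,800,3),np.uint8); o[:420,:560]=p; cv2.imwrite('pics/w7.png',p[:,:,::-1])
im=cv2.resize(p2[150:290,240:430],None,fx=4,fy=4,interpolation=cv2.INTER_CUBIC); cv2.imwrite('pics/s7z.png',im[:,:,::-1])
E
```

```text
delta [-0.0004  0.0107 -0.0005] yaw 0.0006 | tool [ 0.5777 -0.1049  0.1207] jaw ang 1.8614 ydir [-7.e-04  4.e-04 -1.e+00] xdir [ 0.958  0.286 -0.001] q7 2.098 F [ 0.06  0.59 -3.49] g 0.0352 t 9.3
delta [-0.0007  0.0109 -0.0014] yaw 0.0019 | tool [ 0.5778 -0.104   0.1209] jaw ang 1.8627 ydir [-4.e-04  7.e-04 -1.e+00] xdir [ 0.958  0.288 -0.   ] q7 2.098 F [-0.15 -0.14 -3.61] g 0.0352 t 9.4
```

View pics/w7.png

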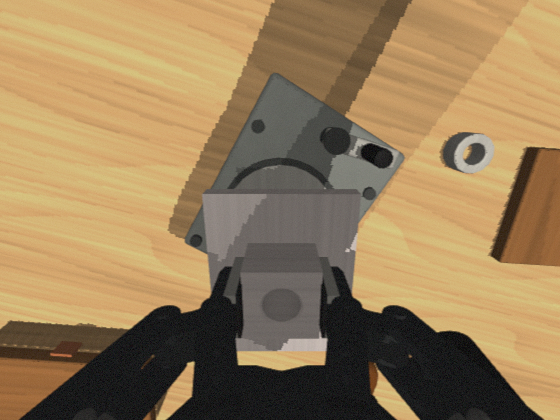

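View pics/s7z.png

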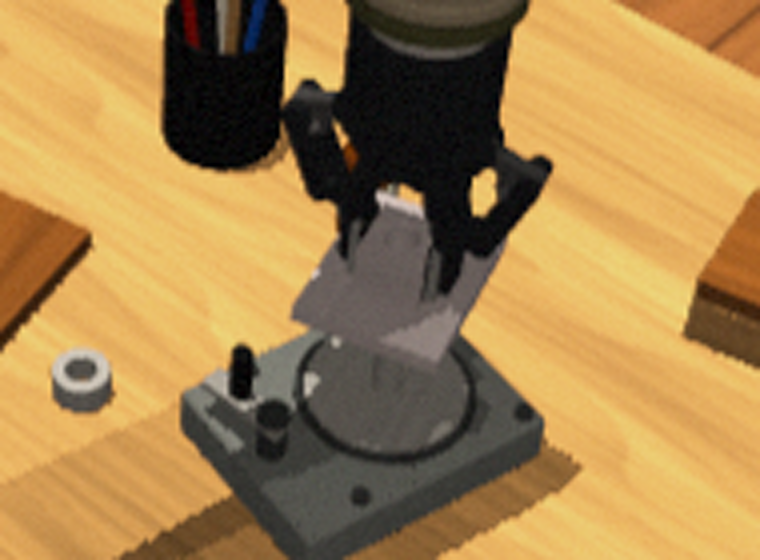

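The plate hovers over the fixture and the side view shows the shaft under it. I'll cross-check the camera frame at this wrist yaw using the fixture's screws, which both w2 and w7 can see.

```bash
python3 - <<'E'
from h import *
def screws(tag,lst):
    p,d,c=load(tag); g=cv2.cvtColor(p,cv2.COLOR_RGB2GRAY).astype(float); out=[]
    for (u,v) in lst:
        u,v=int(round(u)),int(round(v)); r=9
        w=g[v-r:v+r+1,u-r:u+r+1]; m=w<(np.percentile(w,60)*0.72)
        n,lab,st,ce=cv2.connectedComponentsWithStats(m.astype(np.uint8)); 
        i=lab[r,r]; 
        if i==0: i=1+np.argmax(st[1:,4])
        X=onz(c,u-r+ce[i][0],v-r+ce[i][1],.037); out.append(X); print(tag,(u,v),st[i][4],X.round(4))
    return out
f=lambda a,b:(120+(a+.5)/2.4-.5,80+(b+.5)/2.4-.5)
screws('w2',[f(235,75),f(500,77),f(250,338),f(485,338)])
screws('w7',[(258,126),(369,193),(196,240)])
E
```

```text
w2 (218, 111) 96 [ 0.5131 -0.1412  0.037 ]
w2 (328, 112) 100 [ 0.5377 -0.0406  0.037 ]
w2 (224, 221) 74 [ 0.6192 -0.1673  0.037 ]
w2 (322, 221) 110 [ 0.6416 -0.0659  0.037 ]
w7 (258, 126) 138 [ 0.5129 -0.1414  0.037 ]
w7 (369, 193) 136 [ 0.5377 -0.041   0.037 ]
w7 (196, 240) 118 [ 0.6192 -0.1678  0.037 ]
```

```bash
python3 - <<'E'
from h import *
P=platemeas('w7',.5775,-.1045,.1255)
p,d,c=load('w7')
# bore ellipse centre on hub top
g=cv2.cvtColor(p,cv2.COLOR_RGB2GRAY); w=cv2.GaussianBlur(g,(3,3),0)[275:335,250:315]
zz=P[275:335,250:315,2]
m=(zz<.150).astype(np.uint8); n,lab,st,ce=cv2.connectedComponentsWithStats(m); print(st[1:],ce[1:])
m=((w<68)).astype(np.uint8); print([w[30,::6].tolist()])
E
```

```text
slab plane tilt [0.0006 0.0026 0.1253] n 11161 hub plane [0.0048 0.0052 0.1551] n 5032
slab rect ((582.8790283203125, -102.67351531982422), (101.41664123535156, 80.45309448242188), 16.328725814819336)
hub rect ((578.0203247070312, -103.89521789550781), (37.60719680786133, 51.71251678466797), 16.99358367919922)
hub px 224 340 266 338
[[ 12  14  38  27 753]] [[30.59229748 26.60292165]]
[[106, 107, 85, 83, 85, 85, 84, 82, 79, 104, 103]]
```

Screws agree between the views to within 0.5 mm, and the bore is within about 0.5 mm of the shaft. Descending to just above the tip with a small correction.

Call:
play_rows:
  deltas: [-0.0005, 0.004, -0.0012, 0, 0.02, -0.0005, 0.012, -0.0012, 0, 0.02, -0.0005, 0.018, -0.0012, 0, 0.02, -0.0005, 0.021, -0.0012, 0, 0.02, -0.0005, 0.021, -0.0012, 0, 0.02, -0.0005, 0.021, -0.0012, 0, 0.02]

```text
clock: 10.0
tool_pos: [0.5778, -0.1067, 0.1001]
eef_rot: [-0.7, -0.102, 0.102, 0.7]
force: [-0.9, -0.1, -3.1]
grip_width: 0.0351
```

```bash
python3 - <<'E'
from h import *
rel([.5777,-.1053,.085],.29+np.pi/2)
E
```

```text
delta [0.0003 0.0151 0.0014] yaw 0.0002 | tool [ 0.5778 -0.1067  0.1001] jaw ang 1.861 ydir [-0.  0. -1.] xdir [0.958 0.286 0.   ] q7 2.11 F [-0.89 -0.11 -3.11] g 0.0351 t 10.0
```

Call:
play_rows:
  deltas: [0.0, 0, 0.0013, 0, 0.02, 0, 0, 0.0013, 0, 0.02, 0, 0, 0.0013, 0, 0.02]

```text
clock: 10.3
tool_pos: [0.5775, -0.1054, 0.1003]
eef_rot: [-0.7, -0.102, 0.102, 0.7]
force: [0.3, 0.5, -2.8]
grip_width: 0.0352
```

Call:
play_rows:
  deltas: [0.0, 0, 0, 0, 0.02]

```text
clock: 10.4
tool_pos: [0.5775, -0.1055, 0.1002]
eef_rot: [-0.7, -0.102, 0.102, 0.7]
force: [0.1, -0.3, -2.7]
grip_width: 0.0354
```

Call:
play_rows:
  deltas: [0.0, 0, 0, 0, 0.02, 0, 0, 0, 0, 0.02]

```text
clock: 10.6
tool_pos: [0.5774, -0.1055, 0.1001]
eef_rot: [-0.7, -0.102, 0.102, 0.7]
force: [-0.4, -0.5, -4.2]
grip_width: 0.0351
```

Call:
play_rows:
  deltas: [0.0, 0.001, 0, 0, 0.02, 0, 0.003, 0, 0, 0.02, 0, 0.005, 0, 0, 0.02, 0, 0.007, 0, 0, 0.02, 0, 0.008, 0, 0, 0.02, 0, 0.008, 0, 0, 0.02]

```text
clock: 11.2
tool_pos: [0.5773, -0.1055, 0.0918]
eef_rot: [-0.7, -0.102, 0.102, 0.7]
force: [-0.4, -0.3, -3.2]
grip_width: 0.0354
```

Call:
play_rows:
  deltas: [0.0, 0.001, 0, 0, 0.02, 0, 0.002, 0, 0, 0.02, 0, 0.003, 0, 0, 0.02, 0, 0.004, 0, 0, 0.02, 0, 0.005, 0, 0, 0.02, 0, 0.005, 0, 0, 0.02]

```text
clock: 11.8
tool_pos: [0.5779, -0.1054, 0.0872]
eef_rot: [0.7, 0.103, -0.102, -0.7]
force: [3.1, -0.3, -3.6]
grip_width: 0.0353
```

The plate is on the shaft, past the taper, with a slight +x push of 3 N. I'll nudge +x and continue down.

Call:
play_rows:
  deltas: [0.0005, 0.0, -0.0001, 0, 0.02, 0.0005, 0.002, -0.0001, 0, 0.02, 0.0005, 0.004, -0.0001, 0, 0.02, 0.0005, 0.006, -0.0001, 0, 0.02, 0.0005, 0.008, -0.0001, 0, 0.02, 0.0005, 0.008, -0.0001, 0, 0.02]

```text
clock: 12.4
tool_pos: [0.578, -0.1054, 0.0788]
eef_rot: [0.7, 0.102, -0.102, -0.7]
force: [3.2, -0.3, -6.2]
grip_width: 0.0353
```

Call:
play_rows:
  deltas: [0.0, 0.002, 0, 0, 0.02, 0, 0.004, 0, 0, 0.02, 0, 0.006, 0, 0, 0.02, 0, 0.008, 0, 0, 0.02, 0, 0.01, 0, 0, 0.02, 0, 0.01, 0, 0, 0.02]

```text
clock: 13.0
tool_pos: [0.578, -0.1054, 0.0688]
eef_rot: [0.7, 0.102, -0.102, -0.7]
force: [4.0, -1.0, -5.8]
grip_width: 0.0352
```

Call:
play_rows:
  deltas: [0.0007, 0.0, -0.0002, 0, 0.02, 0.0007, 0.002, -0.0002, 0, 0.02, 0.0007, 0.004, -0.0002, 0, 0.02, 0.0007, 0.006, -0.0002, 0, 0.02, 0.0007, 0.008, -0.0002, 0, 0.02, 0.0007, 0.009, -0.0002, 0, 0.02, 0.0007, 0.009, -0.0002, 0, 0.02]

```text
clock: 13.7
tool_pos: [0.5784, -0.1054, 0.0598]
eef_rot: [-0.7, -0.102, 0.102, 0.7]
force: [-0.4, -0.2, -3.2]
grip_width: 0.0351
```

```bash
python3 - <<'E'
from h import *
s=telemetry.get_state();print(np.round(s['wrist_torque'],3))
rel([.5779,-.1053,.057],.29+np.pi/2)
E
```

```text
[ 0.025  0.042 -0.025]
delta [-0.0005  0.0028  0.0003] yaw 0.0002 | tool [ 0.5784 -0.1054  0.0598] jaw ang 1.861 ydir [-5.e-04  1.e-04 -1.e+00] xdir [ 0.958  0.286 -0.   ] q7 2.127 F [-0.41 -0.25 -3.23] g 0.0351 t 13.7
```

The lateral force is gone. Now I feel downwards for the pin top, expected at TCP z ≈ 0.0573.

Call:
play_rows:
  deltas: [0, 0.0005, 0, 0, 0.02, 0, 0.001, 0, 0, 0.02, 0, 0.0015, 0, 0, 0.02, 0, 0.002, 0, 0, 0.02, 0, 0.0025, 0, 0, 0.02, 0, 0.003, 0, 0, 0.02, 0, 0.003, 0, 0, 0.02]

```text
clock: 14.4
tool_pos: [0.5786, -0.1054, 0.057]
eef_rot: [-0.7, -0.102, 0.102, 0.7]
force: [-0.9, 0.1, -3.8]
grip_width: 0.0353
```

Call:
play_rows:
  deltas: [0, 0.0005, 0, 0, 0.02, 0, 0.001, 0, 0, 0.02, 0, 0.001, 0, 0, 0.02]

```text
clock: 14.7
tool_pos: [0.5786, -0.1054, 0.056]
eef_rot: [-0.7, -0.102, 0.102, 0.7]
force: [-0.3, 0.1, -4.4]
grip_width: 0.035
```

Call:
play_rows:
  deltas: [0, 0.0005, 0, 0, 0.02, 0, 0.001, 0, 0, 0.02, 0, 0.001, 0, 0, 0.02]

```text
clock: 15.0
tool_pos: [0.5786, -0.1054, 0.055]
eef_rot: [-0.7, -0.102, 0.102, 0.7]
force: [-0.2, -0.4, -4.3]
grip_width: 0.0351
```

Call:
play_rows:
  deltas: [0, 0.0005, 0, 0, 0.02, 0, 0.001, 0, 0, 0.02, 0, 0.001, 0, 0, 0.02]

```text
clock: 15.3
tool_pos: [0.5786, -0.1054, 0.054]
eef_rot: [-0.7, -0.102, 0.102, 0.7]
force: [0.1, -0.3, -4.2]
grip_width: 0.035
```

At TCP z 0.054 the underside is about 3 mm below the pin top with no contact, so the pin seems to have entered its hole directly. Continuing slowly towards the seat at TCP z ≈ 0.0453.

Call:
play_rows:
  deltas: [0, 0.0005, 0, 0, 0.02, 0, 0.001, 0, 0, 0.02, 0, 0.0015, 0, 0, 0.02, 0, 0.002, 0, 0, 0.02, 0, 0.0025, 0, 0, 0.02, 0, 0.003, 0, 0, 0.02, 0, 0.003, 0, 0, 0.02]

```text
clock: 16.0
tool_pos: [0.5786, -0.1054, 0.051]
eef_rot: [-0.7, -0.102, 0.102, 0.7]
force: [-1.2, -0.3, -3.0]
grip_width: 0.0351
```

Call:
play_rows:
  deltas: [0, 0.0005, 0, 0, 0.02, 0, 0.001, 0, 0, 0.02, 0, 0.0015, 0, 0, 0.02, 0, 0.002, 0, 0, 0.02, 0, 0.0025, 0, 0, 0.02, 0, 0.003, 0, 0, 0.02, 0, 0.003, 0, 0, 0.02]

```text
clock: 16.7
tool_pos: [0.5786, -0.1054, 0.048]
eef_rot: [-0.7, -0.102, 0.102, 0.7]
force: [1.0, -0.4, -4.1]
grip_width: 0.0352
```

Call:
play_rows:
  deltas: [0, 0.0005, 0, 0, 0.02, 0, 0.001, 0, 0, 0.02, 0, 0.0015, 0, 0, 0.02, 0, 0.002, 0, 0, 0.02, 0, 0.002, 0, 0, 0.02]

```text
clock: 17.2
tool_pos: [0.5786, -0.1054, 0.046]
eef_rot: [-0.7, -0.102, 0.102, 0.7]
force: [-0.0, -0.8, -4.7]
grip_width: 0.0351
```

Call:
play_rows:
  deltas: [0, 0.0003, 0, 0, 0.02, 0, 0.0006, 0, 0, 0.02, 0, 0.0006, 0, 0, 0.02]

```text
clock: 17.5
tool_pos: [0.5786, -0.1054, 0.0456]
eef_rot: [-0.7, -0.102, 0.102, 0.7]
force: [-1.5, -0.2, -1.4]
grip_width: 0.0348
```

First contact: the load eased from -4.2 to -1.4 N at z 0.0456. One more 0.4 mm to take off the weight.

Call:
play_rows:
  deltas: [0, 0.0002, 0, 0, 0.02, 0, 0.0004, 0, 0, 0.02, 0, 0.0004, 0, 0, 0.02]

```text
clock: 17.8
tool_pos: [0.5787, -0.1054, 0.0456]
eef_rot: [-0.7, -0.102, 0.102, 0.7]
force: [-5.0, 0.9, 5.5]
grip_width: 0.0352
```

```bash
python3 - <<'E'
from h import *
s=telemetry.get_state();print(np.round(s['wrist_torque'],3))
rel([.5781,-.1044,.045],.29+np.pi/2)
snap('wrist','w8'); snap('side','s8'); snap('top','t8')
platemeas('w8',.5785,-.105,.050)
p2=load('s8')[0]
im=cv2.resize(p2[170:310,240:430],None,fx=4,fy=4,interpolation=cv2.INTER_CUBIC); cv2.imwrite('pics/s8z.png',im[:,:,::-1])
E
```

```text
[0.117 0.844 0.041]
delta [-0.0002  0.0006  0.0012] yaw 0.0002 | tool [ 0.5787 -0.1054  0.0456] jaw ang 1.861 ydir [ 1.e-04  3.e-04 -1.e+00] xdir [0.958 0.286 0.   ] q7 2.134 F [-5.    0.85  5.47] g 0.0352 t 17.8
slab plane tilt [0.0019 0.0017 0.0503] n 11207 hub plane [0.0148 0.0072 0.0802] n 5008
slab rect ((572.3472900390625, -106.54766082763672), (124.66697692871094, 80.6269760131836), 16.69538688659668)
hub rect ((579.1151733398438, -104.97251892089844), (37.97347640991211, 54.0368537902832), 15.640325546264648)
hub px 221 341 266 338
```

View pics/s8z.png

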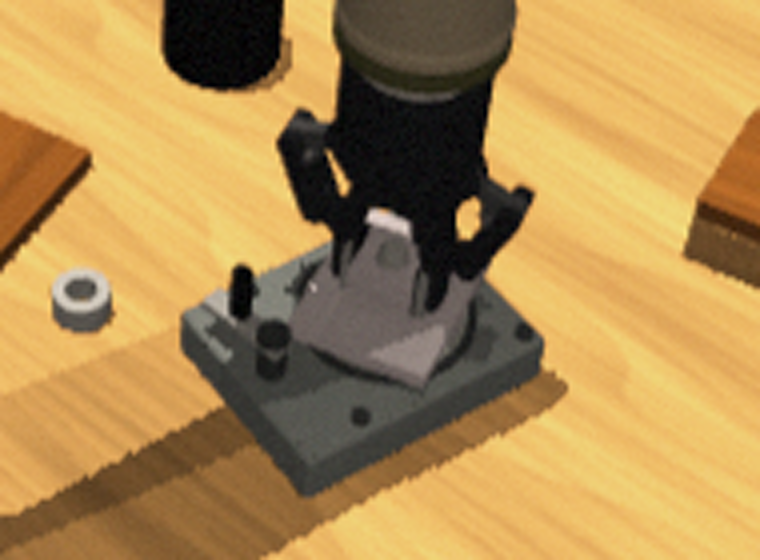

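View pics/w8.png

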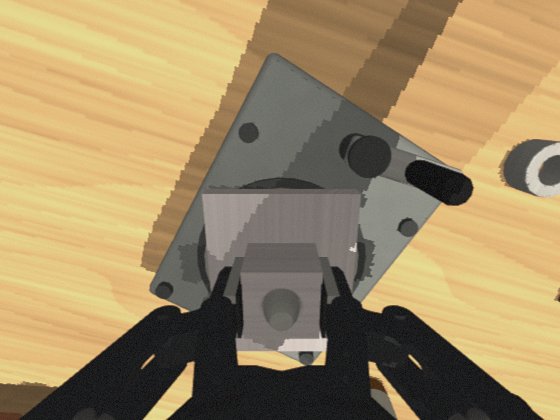

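The slab top reads z 0.0503 with tilt about 0.002 rad (home is 0.050), so the plate is down over the pin and on the ring. I'll relieve the slight side load, open, then lift clear of the hub.

Call:
play_rows:
  deltas: [-0.0003, -0.0003, 0, 0, 0.02, -0.0003, -0.0003, 0, 0, 0.02, -0.0003, -0.0003, 0, 0, 0.045, -0.0003, -0.0003, 0, 0, 0.055, -0.0003, -0.0003, 0, 0, 0.06, -0.0003, -0.0003, 0, 0, 0.06, -0.0003, -0.0003, 0, 0, 0.06]

```text
clock: 18.65
tool_pos: [0.5784, -0.1055, 0.0454]
eef_rot: [-0.7, -0.102, 0.102, 0.7]
force: [-0.5, -0.1, -0.1]
grip_width: 0.0601
```

Call:
play_rows:
  deltas: [0, -0.005, 0, 0, 0.06, 0, -0.02, 0, 0, 0.06, 0, -0.04, 0, 0, 0.06, 0, -0.06, 0, 0, 0.06, 0, -0.08, 0, 0, 0.06, 0, -0.095, 0, 0, 0.06, 0, -0.1, 0, 0, 0.06, 0, -0.1, 0, 0, 0.06, 0, -0.1, 0, 0, 0.06]

```text
clock: 19.55
tool_pos: [0.5779, -0.1054, 0.1447]
eef_rot: [-0.7, -0.102, 0.103, 0.7]
force: [-0.8, -0.4, -0.1]
grip_width: 0.0597
```

```bash
python3 - <<'E'
from h import *
p,d,c=snap('wrist','w9')
rel([.5781,-.1044,.045],.29+np.pi/2)
P=platemeas('w9',.5785,-.105,.050)
z=P[...,2]
k=(z>.0865)&(z<.1)&(abs(P[...,0]-.505)<.02)&(abs(P[...,1]+.063)<.02); print('knob',k.sum(),P[k].mean(0),np.ptp(P[k],0),P[k].max(0))
E
```

```text
delta [0.0007 0.0994 0.0008] yaw 0.0003 | tool [ 0.5778 -0.1054  0.1444] jaw ang 1.8611 ydir [-1.5e-03  1.0e-04 -1.0e+00] xdir [ 0.958  0.286 -0.001] q7 2.089 F [ 0.21 -0.04 -0.47] g 0.06 t 19.6
slab plane tilt [0.0011 0.002  0.0502] n 7420 hub plane [0.0063 0.0065 0.0802] n 1753
slab rect ((572.228759765625, -106.52836608886719), (123.72828674316406, 80.19534301757812), 16.55673599243164)
hub rect ((578.837158203125, -104.60770416259766), (36.8271598815918, 36.07689666748047), 16.515186309814453)
hub px 257 304 202 247
knob 287 [ 0.50526697 -0.06363575  0.09335006] [0.01169434 0.01157645 0.00957812] [ 0.51130594 -0.05705827  0.09623507]
```

View pics/w9.png

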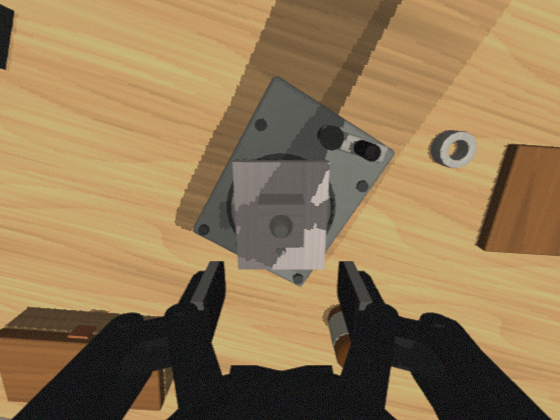

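After release the plate stays home: slab top z 0.0502, hub top 0.0802, yaw 0.288. The keeper knob is at about (366,150) in the image, measured (0.5053, -0.0636). Now I measure the pivot post and plan the arc.

```bash
python3 - <<'E'
from h import *
p,d,c=load('w9'); P=cloud(d,c); z=P[...,2]
psi=-.2412; sh=np.array([.5781,-.1046]); f=np.array([np.cos(psi),np.sin(psi)]); l=np.array([-f[1],f[0]])
pv=sh-.076*f; print('pivot calc',pv.round(4))
n=(np.hypot(P[...,0]-pv[0],P[...,1]-pv[1])<.013)
print(np.histogram(z[n],bins=np.arange(.03,.1,.005)))
top=np.percentile(z[n],98); 
n2=(np.hypot(P[...,0]-pv[0],P[...,1]-pv[1])<.02)&(z>.066)&(P[...,1]<pv[1]+.012)
print(n2.sum(),P[n2].mean(0),np.ptp(P[n2],0))
k=(z>.0925)&(z<.1)&(abs(P[...,0]-.505)<.02)&(abs(P[...,1]+.063)<.02); kn=P[k].mean(0); print('knob top',kn,k.sum())
e=kn[:2]-pv; print('r',np.hypot(*e),'world ang',np.arctan2(e[1],e[0]),'keeper',psi+np.pi/2-np.arctan2(e[1],e[0]))
k=(z>.057)&(z<.063)&(np.hypot(P[...,0]-.506,P[...,1]+.06)<.03)&(p.astype(int).sum(2)>200)
print('arm',cv2.minAreaRect((P[k][:,:2]*1000).astype(np.float32)),k.sum())
E
```

```text
pivot calc [ 0.5043 -0.0864]
(array([259,  58,   9,   9,   5,  50, 203, 313,   0,   0,   0,   0,   0,
         0]), array([0.03 , 0.035, 0.04 , 0.045, 0.05 , 0.055, 0.06 , 0.065, 0.07 ,
       0.075, 0.08 , 0.085, 0.09 , 0.095, 0.1  ]))
61 [ 0.50450077 -0.08727199  0.0662772 ] [0.01662899 0.01647908 0.00095722]
knob top [ 0.50531087 -0.06298571  0.09412033] 237
r 0.023482079524670206 world ang 1.5277364908504243 keeper -0.1981401640555278
arm ((505.5807800292969, -59.50672912597656), (37.93068313598633, 14.007162094116211), 89.0948257446289) 420
```

The post top is at z 0.0655, so keeping the fingertips at 0.069 or higher clears it. The keeper is now at about -0.20 rad. I'm moving above the knob and turning the jaws 1.905 rad across the keeper arm.

Call:
play_rows:
  deltas: [-0.005, 0, 0.005, 0.1, 0.04, -0.015, 0, 0.015, 0.22, 0.04, -0.025, 0, 0.026, 0.35, 0.04, -0.035, 0, 0.037, 0.48, 0.04, -0.045, 0, 0.047, 0.61, 0.04, -0.052, 0, 0.055, 0.74, 0.04, -0.057, 0, 0.06, 0.87, 0.04, -0.0575, 0, 0.061, 1.0, 0.04, -0.0575, 0, 0.061, 1.13, 0.04, -0.0575, 0, 0.061, 1.26, 0.04, -0.0575, 0, 0.061, 1.39, 0.04, -0.0575, 0, 0.061, 1.5, 0.04]

```text
clock: 20.8
tool_pos: [0.5053, -0.0635, 0.1446]
eef_rot: [0.581, -0.404, 0.403, -0.58]
force: [0.5, 0.6, -0.2]
grip_width: 0.04
```

```bash
python3 - <<'E'
from h import *
rel([.5053,-.0635,.11],-.044)
E
```

```text
delta [0.     0.0346 0.0001] yaw 0.3998 | tool [ 0.5053 -0.0635  0.1446] jaw ang 0.3558 ydir [-1.5e-03 -2.0e-04 -1.0e+00] xdir [ 0.348 -0.937 -0.   ] q7 0.482 F [ 0.5   0.6  -0.19] g 0.04 t 20.8
```

Call:
play_rows:
  deltas: [0, 0.002, 0, 0.1, 0.04, 0, 0.01, 0, 0.22, 0.04, 0, 0.02, 0, 0.33, 0.04, 0, 0.03, 0, 0.4, 0.04, 0, 0.0346, 0, 0.4, 0.04, 0, 0.0346, 0, 0.4, 0.04, 0, 0.0346, 0, 0.4, 0.04]

```text
clock: 21.5
tool_pos: [0.5058, -0.0636, 0.1108]
eef_rot: [-0.491, 0.509, -0.509, 0.49]
force: [-0.7, 0.0, -0.2]
grip_width: 0.0399
```

```bash
python3 - <<'E'
from h import *
rel([.5053,-.0635,.06],-.044)
p,d,c=snap('wrist','w10'); P=cloud(d,c); z=P[...,2]
k=(z>.0915)&(z<.097)&(abs(P[...,0]-.505)<.02)&(abs(P[...,1]+.063)<.02); print('knob top',P[k].mean(0),k.sum(),np.ptp(P[k],0))
k=(np.hypot(P[...,0]-.5053,P[...,1]+.0635)<.05)&(z>.105)
vv,uu=np.nonzero(k); print(uu.min(),uu.max(),vv.min(), z[k].min())
E
```

```text
delta [-0.0001  0.0508 -0.0005] yaw 0.0067 | tool [ 0.5058 -0.0636  0.1108] jaw ang -0.0373 ydir [-2.e-04 -1.e-04 -1.e+00] xdir [-0.037 -0.999  0.   ] q7 0.126 F [-0.72  0.04 -0.2 ] g 0.0399 t 21.5
knob top [ 0.50512039 -0.0612359   0.0938099 ] 259 [0.01124365 0.01153927 0.00443221]
85 480 258 0.11645463484263603
```

View pics/w10.png

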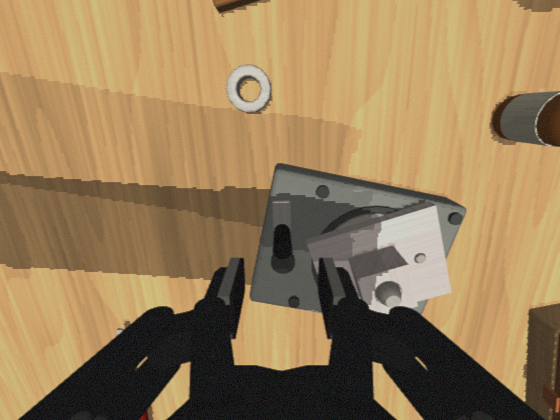

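The jaws straddle the knob, which is at (283,240) in the image, ahead of the finger line. Descending to TCP z 0.062, so the tips will be about 0.070, above the post.

Call:
play_rows:
  deltas: [0, 0.004, -0.0005, 0, 0.04, 0, 0.014, -0.0005, 0, 0.04, 0, 0.026, -0.0005, 0, 0.04, 0, 0.038, -0.0005, 0, 0.04, 0, 0.046, -0.0005, 0, 0.04, 0, 0.0488, -0.0005, 0, 0.04, 0, 0.0488, -0.0005, 0, 0.04]

```text
clock: 22.25
tool_pos: [0.505, -0.0636, 0.0614]
eef_rot: [-0.49, 0.51, -0.51, 0.49]
force: [-0.0, 0.6, 0.0]
grip_width: 0.0402
```

```bash
python3 - <<'E'
from h import *
rel([.5053,-.0625,.062],-.044)
p,d,c=snap('wrist','w11')
E
```

```text
delta [-0.0011 -0.0006  0.0003] yaw 0.0048 | tool [ 0.505  -0.0636  0.0614] jaw ang -0.0392 ydir [-1.e-03 -3.e-04 -1.e+00] xdir [-0.039 -0.999  0.   ] q7 0.172 F [-0.03  0.6   0.02] g 0.0402 t 22.25
```

View pics/w11.png

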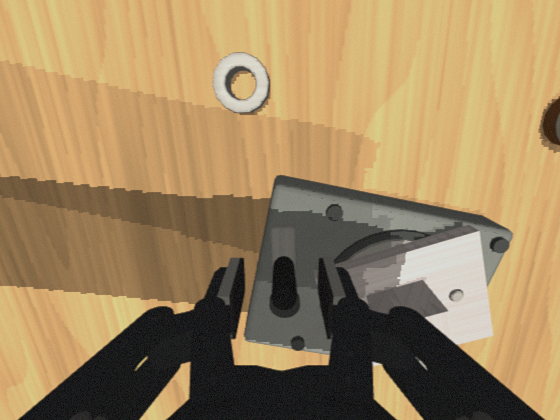

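The knob is centred between the open fingers. Pinching.

Call:
play_rows:
  deltas: [0, 0, 0, 0, 0.025, 0, 0, 0, 0, 0.015, 0, 0, 0, 0, 0.004, 0, 0, 0, 0, 0.004, 0, 0, 0, 0, 0.004, 0, 0, 0, 0, 0.004]

```text
clock: 22.9
tool_pos: [0.5058, -0.0634, 0.0625]
eef_rot: [0.49, -0.509, 0.51, -0.491]
force: [0.4, 0.7, 5.8]
grip_width: 0.0101
```

```bash
cat >> h.py <<'E'
def arc(dth,nrow,pv,jaw):
    """rows (tool axes at start) for rotating TCP about pv by dth (world, + ccw), gripper turning along"""
    s=telemetry.get_state(); R=Ro.from_quat(s['eef_rot']).as_matrix(); p0=np.array(s['tool_pos'])[:2]
    for i in range(1,nrow+1):
        a=dth*i/nrow; Q=np.array([[np.cos(a),-np.sin(a)],[np.sin(a),np.cos(a)]])
        d=Q@(p0-pv)+pv-p0; t=R.T@np.r_[d,0]; print([round(float(t[0]),4),0,round(float(t[2]),4),round(float(a*np.sign(R[2,1])),3),jaw],end=', ')
    print()
E
python3 - <<'E'
from h import *
s=telemetry.get_state()
e=np.array(s['tool_pos'])[:2]-[.5043,-.0864]; print('r',np.hypot(*e),'ang',np.arctan2(e[1],e[0]))
rel([.5053,-.0625,.062],-.044)
arc(-.55,11,np.array([.5043,-.0866]),.004)
E
```

```text
r 0.02308381075950705 ang 1.5046847128691765
delta [-0.0008  0.0005 -0.0006] yaw 0.0052 | tool [ 0.5058 -0.0634  0.0625] jaw ang -0.0388 ydir [ 1.1e-03  4.0e-04 -1.0e+00] xdir [-0.039 -0.999 -0.   ] q7 0.172 F [0.39 0.73 5.78] g 0.0101 t 22.9
[0.0001, 0, 0.0012, 0.05, 0.004], [0.0002, 0, 0.0023, 0.1, 0.004], [0.0004, 0, 0.0035, 0.15, 0.004], [0.0006, 0, 0.0046, 0.2, 0.004], [0.0009, 0, 0.0057, 0.25, 0.004], [0.0012, 0, 0.0069, 0.3, 0.004], [0.0016, 0, 0.0079, 0.35, 0.004], [0.0021, 0, 0.009, 0.4, 0.004], [0.0026, 0, 0.0101, 0.45, 0.004], [0.0031, 0, 0.0111, 0.5, 0.004], [0.0038, 0, 0.0121, 0.55, 0.004],
```

Call:
play_rows:
  deltas: [0.0001, 0, 0.0012, 0.05, 0.004, 0.0002, 0, 0.0023, 0.1, 0.004, 0.0004, 0, 0.0035, 0.15, 0.004, 0.0006, 0, 0.0046, 0.2, 0.004, 0.0009, 0, 0.0057, 0.25, 0.004, 0.0012, 0, 0.0069, 0.3, 0.004, 0.0016, 0, 0.0079, 0.35, 0.004, 0.0021, 0, 0.009, 0.4, 0.004, 0.0026, 0, 0.0101, 0.45, 0.004, 0.0031, 0, 0.0111, 0.5, 0.004, 0.0038, 0, 0.0121, 0.55, 0.004]

```text
clock: 24.0
tool_pos: [0.5182, -0.0668, 0.0626]
eef_rot: [-0.332, 0.624, -0.624, 0.334]
force: [1.3, 3.3, 5.3]
grip_width: 0.0099
```

```bash
python3 - <<'E'
from h import *
s=telemetry.get_state()
e=np.array(s['tool_pos'])[:2]-[.5043,-.0866]; print('r',np.hypot(*e),'ang',np.arctan2(e[1],e[0]),'F',np.round(s['force'],1),'T',np.round(s['wrist_torque'],2))
rel([.5053,-.0625,.062],None)
snap('wrist','w12')
arc(-.6,12,np.array([.5043,-.0866]),.004)
E
```

```text
r 0.024241439752270666 ang 0.9579952541092371 F [1.3 3.3 5.3] T [ 0.81 -0.35  0.09]
delta [ 0.0037  0.0005 -0.0131] yaw None | tool [ 0.5182 -0.0668  0.0626] jaw ang -0.59 ydir [ 0.0018  0.0012 -1.    ] xdir [-0.556 -0.831 -0.002] q7 -0.321 F [1.33 3.33 5.3 ] g 0.0099 t 24.0
[0.0001, 0, 0.0012, 0.05, 0.004], [0.0002, 0, 0.0024, 0.1, 0.004], [0.0004, 0, 0.0036, 0.15, 0.004], [0.0006, 0, 0.0048, 0.2, 0.004], [0.0009, 0, 0.006, 0.25, 0.004], [0.0012, 0, 0.0071, 0.3, 0.004], [0.0017, 0, 0.0083, 0.35, 0.004], [0.0021, 0, 0.0094, 0.4, 0.004], [0.0027, 0, 0.0105, 0.45, 0.004], [0.0032, 0, 0.0115, 0.5, 0.004], [0.0039, 0, 0.0126, 0.55, 0.004], [0.0046, 0, 0.0136, 0.6, 0.004],
```

View pics/w12.png

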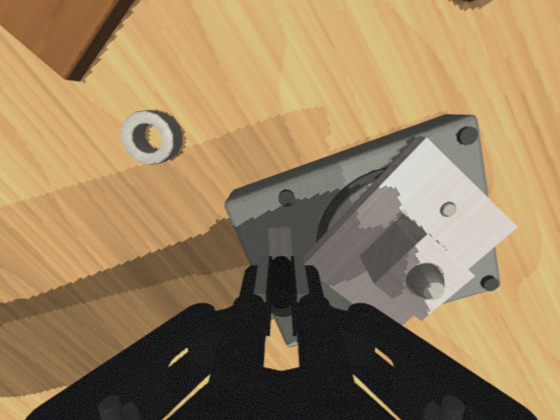

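The keeper is following the gripper with low forces. Continuing the arc.

Call:
play_rows:
  deltas: [0.0001, 0, 0.0012, 0.05, 0.004, 0.0002, 0, 0.0024, 0.1, 0.004, 0.0004, 0, 0.0036, 0.15, 0.004, 0.0006, 0, 0.0048, 0.2, 0.004, 0.0009, 0, 0.006, 0.25, 0.004, 0.0012, 0, 0.0071, 0.3, 0.004, 0.0017, 0, 0.0083, 0.35, 0.004, 0.0021, 0, 0.0094, 0.4, 0.004, 0.0027, 0, 0.0105, 0.45, 0.004, 0.0032, 0, 0.0115, 0.5, 0.004, 0.0039, 0, 0.0126, 0.55, 0.004, 0.0046, 0, 0.0136, 0.6, 0.004]

```text
clock: 25.25
tool_pos: [0.5275, -0.0773, 0.0626]
eef_rot: [-0.133, 0.695, -0.694, 0.135]
force: [3.0, 5.8, 3.1]
grip_width: 0.0098
```

```bash
python3 - <<'E'
from h import *
s=telemetry.get_state()
e=np.array(s['tool_pos'])[:2]-[.5043,-.0866]; a=np.arctan2(e[1],e[0]); print('r',np.hypot(*e),'ang',a,'F',np.round(s['force'],1),'T',np.round(s['wrist_torque'],2))
rel([.5053,-.0625,.062],None)
arc(-.2412-a,11,np.array([.5043,-.0866]),.004)
E
```

```text
r 0.02505187607556628 ang 0.38161434510256054 F [3.  5.8 3.1] T [ 1.3  -0.87  0.02]
delta [ 0.0152  0.0006 -0.022 ] yaw None | tool [ 0.5275 -0.0773  0.0626] jaw ang -1.1892 ydir [ 0.0026  0.002  -1.    ] xdir [-0.928 -0.372 -0.003] q7 -0.833 F [2.97 5.8  3.07] g 0.0098 t 25.25
[0.0, 0, 0.0014, 0.057, 0.004], [0.0002, 0, 0.0028, 0.113, 0.004], [0.0004, 0, 0.0042, 0.17, 0.004], [0.0006, 0, 0.0056, 0.226, 0.004], [0.001, 0, 0.007, 0.283, 0.004], [0.0014, 0, 0.0083, 0.34, 0.004], [0.0019, 0, 0.0097, 0.396, 0.004], [0.0025, 0, 0.011, 0.453, 0.004], [0.0032, 0, 0.0122, 0.51, 0.004], [0.0039, 0, 0.0134, 0.566, 0.004], [0.0047, 0, 0.0146, 0.623, 0.004],
```

Call:
play_rows:
  deltas: [-0.0003, 0, 0.0014, 0.057, 0.004, -0.0003, 0, 0.0028, 0.113, 0.004, -0.0001, 0, 0.0042, 0.17, 0.004, 0.0001, 0, 0.0056, 0.226, 0.004, 0.0004, 0, 0.007, 0.283, 0.004, 0.0008, 0, 0.0083, 0.34, 0.004, 0.0013, 0, 0.0097, 0.396, 0.004, 0.0019, 0, 0.011, 0.453, 0.004, 0.0026, 0, 0.0122, 0.51, 0.004, 0.0033, 0, 0.0134, 0.566, 0.004, 0.0041, 0, 0.0146, 0.623, 0.004, 0.0041, 0, 0.0146, 0.623, 0.004]

```text
clock: 26.45
tool_pos: [0.5291, -0.0922, 0.0626]
eef_rot: [0.086, 0.703, -0.701, -0.084]
force: [2.7, 6.4, 6.1]
grip_width: 0.0097
```

```bash
python3 - <<'E'
from h import *
s=telemetry.get_state()
e=np.array(s['tool_pos'])[:2]-[.5043,-.0866]; a=np.arctan2(e[1],e[0]); print('r',np.hypot(*e),'ang',a,'F',np.round(s['force'],1),'T',np.round(s['wrist_torque'],2))
rel([.5276,-.0922,.062],-.241-np.pi/2)
snap('wrist','w13')
E
```

```text
r 0.02545168290234714 ang -0.22139274306124143 F [2.7 6.4 6.1] T [ 1.54 -0.63 -0.13]
delta [0.0015 0.0005 0.0004] yaw -0.0005 | tool [ 0.5291 -0.0922  0.0626] jaw ang -1.8123 ydir [ 0.0022  0.0024 -1.    ] xdir [-0.971  0.239 -0.002] q7 -1.346 F [2.67 6.44 6.14] g 0.0097 t 26.45
```

View pics/w13.png

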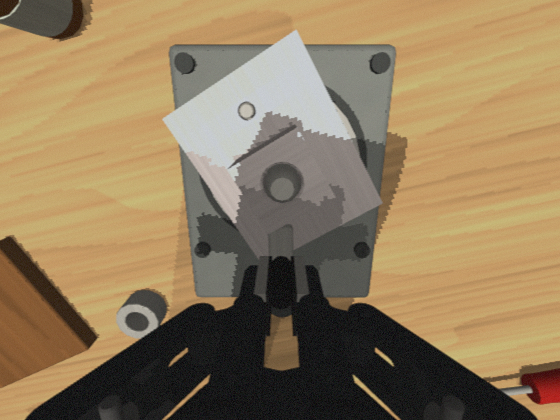

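The keeper arm at (282,235) points up the image at the shaft (282,180), and the bright pin top shows inside its hole at (246,110). Releasing the knob and rising.

Call:
play_rows:
  deltas: [0, 0, 0, 0, 0.02, 0, 0, 0, 0, 0.035, 0, 0, 0, 0, 0.04, 0, 0, 0, 0, 0.04, 0, 0, 0, 0, 0.04]

```text
clock: 27.0
tool_pos: [0.5275, -0.0944, 0.0619]
eef_rot: [-0.085, -0.702, 0.702, 0.085]
force: [-0.7, 0.5, 0.1]
grip_width: 0.04
```

Call:
play_rows:
  deltas: [0, -0.005, 0, 0, 0.04, 0, -0.02, 0, 0, 0.04, 0, -0.04, 0, 0, 0.04, 0, -0.06, 0, 0, 0.04, 0, -0.08, 0, 0, 0.04, 0, -0.1, 0, 0, 0.04, 0, -0.115, 0, 0, 0.04, 0, -0.12, 0, 0, 0.04, 0, -0.12, 0, 0, 0.04, 0, -0.12, 0, 0, 0.04]

```text
clock: 28.0
tool_pos: [0.5273, -0.094, 0.1814]
eef_rot: [0.085, 0.702, -0.702, -0.085]
force: [0.2, 0.5, -0.3]
grip_width: 0.0399
```

```bash
python3 - <<'E'
from h import *
p,d,c=snap('wrist','w14'); P=cloud(d,c); z=P[...,2]
psi=-.2412; sh=np.array([.5781,-.1046]); f=np.array([np.cos(psi),np.sin(psi)]); pv=sh-.076*f
near=np.hypot(P[...,0]-.53,P[...,1]+.09)<.035
k=near&(z>.0925)&(z<.098); kn=P[k].mean(0); e=kn[:2]-pv; print('knob',kn,k.sum(),'r',np.hypot(*e),'keeper',psi+np.pi/2-np.arctan2(e[1],e[0]))
k=near&(z>.0575)&(z<.063); n,lab,st,ce=cv2.connectedComponentsWithStats(k.astype(np.uint8)); i=1+np.argmax(st[1:,4]);k=lab==i
r=cv2.minAreaRect((P[k][:,:2]*1000).astype(np.float32)); print('arm',r,'want deg',np.degrees(psi))
ks=(z>.0865)&(z<.093)&(np.hypot(P[...,0]-.578,P[...,1]+.1045)<.015); print('shaft',P[ks].mean(0))
near=(np.hypot(P[...,0]-.5785,P[...,1]+.1045)<.07)&(z>.047)&(z<.053); print('slab z med',np.median(z[near]))
kk=near; A=np.c_[P[kk][:,:2]-[.578,-.1045],np.ones(kk.sum())]; print(np.linalg.lstsq(A,P[kk][:,2],rcond=None)[0].round(4))
kh=(np.hypot(P[...,0]-.5785,P[...,1]+.1045)<.03)&(abs(z-.08)<.004); print('hub',cv2.minAreaRect((P[kh][:,:2]*1000).astype(np.float32)),np.median(z[kh]))
snap('side','s14'); snap('top','t14')
p2=load('s14')[0]; im=cv2.resize(p2[190:310,260:420],None,fx=4.5,fy=4.5,interpolation=cv2.INTER_CUBIC); cv2.imwrite('pics/s14z.png',im[:,:,::-1])
im=cv2.resize(p[60:320,150:420],None,fx=2.2,fy=2.2,interpolation=cv2.INTER_CUBIC); cv2.imwrite('pics/w14z.png',im[:,:,::-1])
E
```

```text
knob [ 0.52916975 -0.09115536  0.09409066] 135 r 0.0253116542980852 keeper 1.5167408488244487
arm ((530.223388671875, -91.2024917602539), (14.068775177001953, 41.03388595581055), 77.80403900146484) want deg -13.819742018555456
shaft [ 0.57938479 -0.10390813  0.08938997]
slab z med 0.05026209457408216
[-0.0001  0.0022  0.0503]
hub ((578.8312377929688, -103.79183197021484), (36.24498748779297, 35.9988899230957), 16.373605728149414) 0.0802162878901463
```

View pics/w14z.png

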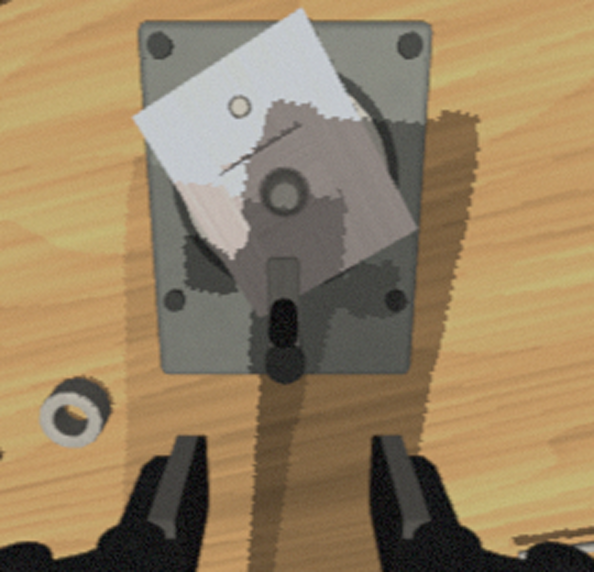

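View pics/s14z.png

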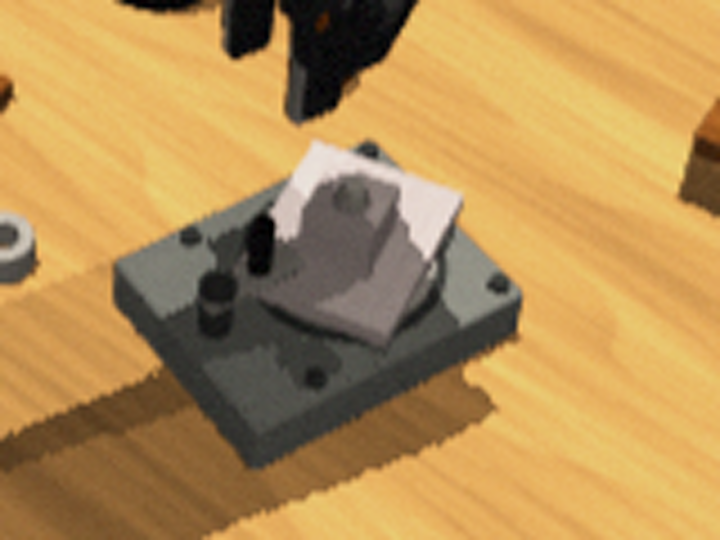

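View pics/t14.png

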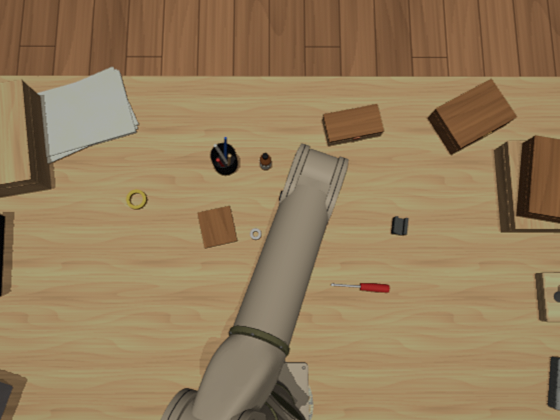

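Keeper angle is 1.54–1.56 rad, so it points at the shaft. The plate is flat and home at z 0.0503, the bystanders are where they were, and the robot is clear. Handing in.

```bash
python3 - <<'E'
from h import *
s=telemetry.get_state(); print(np.round(s['force'],1),s['clock'],np.abs(s['joint_vel']).max())
print(job.close_job())
E
```

```text
[ 0.2  0.6 -0.1] 28.15 0.004367195433672385
the job is handed in; nothing more can be done
None
```

The plate is seated on the fixture with the pin in its hole, and the keeper points at the shaft. I handed the job in at 28 s, with the arm still and clear of everything; no verdict came back.

**What I did:** I gripped the plate by its hub, lowered it over the shaft and set it gently on the steel ring. The camera measurement of the pin's angle (about 0.29 rad in world axes) was good enough that the pin went straight in, so no turning search was needed. The largest force I read while seating it was about 7.5 N. I then pinched the keeper's knob, swung it round its arc, opened the fingers and lifted away.

**Last checks:**
- **Plate:** the slab top is at 50.3 mm (50 mm is home) and the hub top at 80.2 mm. Tilt is about 0.002 rad, and the pin top shows inside its hole.
- **Keeper:** the arm's own edges give 1.54 rad. The knob gives 1.52 rad from the calculated pivot, or 1.56 rad after allowing for the camera's shift in that picture. The target is 1.57.
- **Other things:** the gauge ring, oil bottle, pens, V-block, screwdriver and tape look unmoved in the last top view.

**What failed or disagreed:**
- **First grasp:** it closed just above the hub without touching it. The real fingertips stood about 30 mm higher relative to the reported tool position than the text says. I measured this in two views, corrected for it, and the second grasp held.
- **Wrist camera:** its horizontal readings shifted by 1 to 2 mm with wrist angle, which is within the stated calibration error.

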